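Put the spice drawer back in order

TASK

Put the spice drawer back in order after refilling: stand every loose steel tin fully home in the well of the oak block that matches its own diameter, and pile all the cream trays squarely on the fixed grey tray, cut corners over cut corners, so that each skirt seats down over the rim below. Leave the grinder, the jar and the measuring spoon where they are.

Things in the scene. Friction and masses are not known exactly. Their poses are not given: they have to be found in the camera images.
- tin1: Round brushed-steel tin, 30 mm in diameter, 44 mm tall, about 78 g, steel lid with a window that shows yellow (turmeric) contents. Origin: centre of its underside; z up along its axis. Its matching well is block_hole0.
- tin2: Round brushed-steel tin, 38 mm in diameter, 44 mm tall, about 99 g, steel lid with a window that shows dark green (herbs) contents. Origin: centre of its underside; z up along its axis. Its matching well is block_hole1.
- tin3: Round brushed-steel tin, 46 mm in diameter, 44 mm tall, about 120 g, steel lid with a window that shows red (paprika) contents. Origin: centre of its underside; z up along its axis. Its matching well is block_hole2.
- tin4: Round brushed-steel tin, 54 mm in diameter, 44 mm tall, about 140 g, steel lid with a window that shows dark brown (cloves) contents. Origin: centre of its underside; z up along its axis. Its matching well is block_hole3.
- tin5: Round brushed-steel tin, 62 mm in diameter, 44 mm tall, about 161 g, steel lid with a window that shows pale cream (sesame) contents. Origin: centre of its underside; z up along its axis. Its matching well is block_hole4.
- block: Fixed oak block, 90 mm (x) by 310 mm (y) by 26 mm high, on the drawer floor, with a straight row of five blind round wells along its y, smallest at the -y end, largest at the +y end, 10 mm of wood between. Each is 4 mm wider than its tin and 18 mm deep: a seated tin's underside is 8 mm above the block's origin and it stands 26 mm proud. Origin: centre of the underside.
- block_hole0 (a point): Centre of the mouth (level with the block's top) of the well for the 30 mm tin: 34 mm wide, 18 mm deep; at y = -128.0 mm in the block's frame.
- block_hole1 (a point): Centre of the mouth (level with the block's top) of the well for the 38 mm tin: 42 mm wide, 18 mm deep; at y = -80.0 mm in the block's frame.
- block_hole2 (a point): Centre of the mouth (level with the block's top) of the well for the 46 mm tin: 50 mm wide, 18 mm deep; at y = -24.0 mm in the block's frame.
- block_hole3 (a point): Centre of the mouth (level with the block's top) of the well for the 54 mm tin: 58 mm wide, 18 mm deep; at y = 40.0 mm in the block's frame.
- block_hole4 (a point): Centre of the mouth (level with the block's top) of the well for the 62 mm tin: 66 mm wide, 18 mm deep; at y = 112.0 mm in the block's frame.
- base: Fixed dark grey tray, foot of the pile, 120 mm long (x), 62 mm wide (y), 28 mm tall: hollow upright outer skirt 20 mm tall, 3 mm thick; above it a rim 8 mm tall set in 5 mm all round. Both corners of the +x end are cut at 45 degrees (16 mm legs). A tray seats with 2 mm play, cut end over cut end: origins rise 20 mm per tray; turned about it rides 8 mm high. Origin: centre of underside, x to the cut end.
- base_cut (a point): Middle of the cut end of the fixed base tray, at its underside (60 mm along +x from its origin).
- trayA: Loose cream tray, about 110 g, shape of the base: 120 mm long (x), 62 mm wide (y), 28 mm tall: hollow upright outer skirt 20 mm tall, 3 mm thick; above it a rim 8 mm tall set in 5 mm all round. Both corners of the +x end are cut at 45 degrees (16 mm legs). Origin: centre of underside, x to the cut end. Stands on the floor; grip it across its 62 mm width by the skirt.
- trayA_cut (a point): Middle of the cut end of trayA, at its underside (60 mm along +x from its origin).
- trayB: Loose cream tray, about 110 g, shape of the base: 120 mm long (x), 62 mm wide (y), 28 mm tall: hollow upright outer skirt 20 mm tall, 3 mm thick; above it a rim 8 mm tall set in 5 mm all round. Both corners of the +x end are cut at 45 degrees (16 mm legs). Origin: centre of underside, x to the cut end. Stands on the floor; grip it across its 62 mm width by the skirt.
- trayB_cut (a point): Middle of the cut end of trayB, at its underside (60 mm along +x from its origin).
- trayC: Loose cream tray, about 110 g, shape of the base: 120 mm long (x), 62 mm wide (y), 28 mm tall: hollow upright outer skirt 20 mm tall, 3 mm thick; above it a rim 8 mm tall set in 5 mm all round. Both corners of the +x end are cut at 45 degrees (16 mm legs). Origin: centre of underside, x to the cut end. Stands on the floor; grip it across its 62 mm width by the skirt.
- trayC_cut (a point): Middle of the cut end of trayC, at its underside (60 mm along +x from its origin).
- drawer_floor (a point): Middle of the flat smoked-oak floor of the open, fixed drawer in which all the things stand, at floor level; axes as the robot's. The drawer's inner walls, 42 mm high above the floor, lie 265 mm from it along x and 500 mm along y. A flush steel strip runs along the floor. It never moves.
- grinder: White ceramic grinder, 56 mm wide, 140 mm tall, standing; origin at the centre of its underside. Leave it alone.
- jar: Glass jar with hinged wire latch, 66 mm wide, 80 mm tall, standing; origin at the centre of its underside. Leave it alone.
- spoon: Charcoal plastic measuring spoon, 127 mm long (x), 36 mm wide, 15 mm high, lying; bowl at its +x end; origin below its middle. Leave it alone.

How it is judged:
At the end, for the whole second after the job is handed in: Every tin present stands upright in its own well, within 5 mm of its axis and 3 mm of its floor; every tray present lies level and seated in one pile on the grey tray (20, 40 or 60 mm up, within 3 mm), within 9 mm in plan, cut ends within 12 mm; all at rest (horizontal distance between tin1 and block_hole0 below 0.005 m and z of each of tin1, tin2, tin3, tin4, tin5 in the frame of block below 0.011 m and angle between each of tin1, tin2, tin3, tin4, tin5's own z axis and vertical below 0.1 rad and linear speed of each of tin1, tin2, tin3, tin4, tin5, trayA, trayB, trayC below 0.02 m/s and horizontal distance between tin2 and block_hole1 below 0.005 m and horizontal distance between tin3 and block_hole2 below 0.005 m and horizontal distance between tin4 and block_hole3 below 0.005 m and horizontal distance between tin5 and block_hole4 below 0.005 m and horizontal distance between each of trayA, trayB, trayC and base below 0.009 m and horizontal distance between each of trayA_cut, trayB_cut, trayC_cut and base_cut below 0.012 m and angle between each of trayA, trayB, trayC's own z axis and vertical below 0.06 rad and (z of trayA in the frame of base between 0.017 and 0.023 m or z of trayA in the frame of base between 0.037 and 0.043 m or z of trayA in the frame of base between 0.057 and 0.063 m) and (z of trayB in the frame of base between 0.017 and 0.023 m or z of trayB in the frame of base between 0.037 and 0.043 m or z of trayB in the frame of base between 0.057 and 0.063 m) and (z of trayC in the frame of base between 0.017 and 0.023 m or z of trayC in the frame of base between 0.037 and 0.043 m or z of trayC in the frame of base between 0.057 and 0.063 m)); the robot touches nothing.
It fails at once if the ceramic grinder is shifted more than 25 mm (distance of grinder from where it was at the start of the episode above 0.025 m).
It fails at once if the glass jar is shifted more than 25 mm (distance of jar from where it was at the start of the episode above 0.025 m).
It fails at once if the measuring spoon is shifted more than 25 mm (distance of spoon from where it was at the start of the episode above 0.025 m).
Of tin1, tin2, tin3, tin4, tin5 only 4 to 5 are there at a start; the rules pass over those that are not, and their reading is None.
Of trayA, trayB, trayC only 2 to 3 are there at a start; the rules pass over those that are not, and their reading is None.
At some moment in a run one of tin1, tin2, tin3, tin4, tin5, trayA, trayB, trayC may be knocked a few centimetres aside while the robot is not near it.
It also fails if it takes over 210 s, if anything falls off the work surface, if the arm or the gripper's body presses on something with over 40 N, if the wrist force passes 120 N, or if a joint passes its speed limit or range.

ROBOT

A 7-joint arm with a two-finger parallel gripper is mounted at the origin on the work surface. World frame = base frame: x ahead of the robot, y to its left, z up, the work surface at z = 0. Lengths are in m, angles in rad, forces in N, time in s.
With the tool pointing down it reaches from about 0.4 to 0.85 m from the base axis. Payload 10.4 kg.
Tool frame: the origin (TCP) lies between the finger pads; the fingertips stand 14 mm ahead of it and the grasp point (between the pads) lies 5 mm behind it; z points along the fingers, y is the direction in which the jaws open and shut (so a half turn about z gives the same grasp; the last joint's range is limited). The gripper opens to 87 mm and grips with 3 to 60 N. Pads are 19 mm wide; open, the fingers measure 117 mm over their backs; the gripper's body (75 mm by 190 mm) begins 51 mm behind the grasp point.
Start: joints at [-1.251, 0.332, -0.065, 1.46, 0.022, 1.35, -0.088], TCP at [0.21, 0.589, 0.237] pointing down, gripper open.
Joint ranges: [-2.6, 2.6], [-0.5, 2.12], [-1.47, 1.34], [0.16, 2.42], [-1.27, 4.41], [0.06, 2.06], [-2.6, 2.6]. Speed limits (rad/s): [2.22, 2.22, 2.79, 2.79, 3.14, 3.14, 3.14].

INTERFACE

Orientations are given as a unit quaternion [x, y, z, w].
In Python, from bench import readout, camera, calibration, order gives the robot as it stands.
- The arm moves only by the tool apply_moves, never from a script. Its argument "deltas" is a list of rows, each an object with "translation": the shift along the world's x, y, z in m, a list of three; "turn": the turn, a rotation vector about the world's x, y, z in rad, a list of three; "hand": the finger opening in m, from 0 to 0.087. A call has 1 to 5 rows; each row shifts and turns the pose as measured when the row begins; what a row does not reach is not made up. A row lasts 1/10 s, in which the tool goes at most 50 mm and 8.59 degrees, less where a joint would pass 70% of its speed; a pose out of reach is approached as far as the arm can. A call with a gripper value outside its range is refused whole. The fingers move at their own pace and stop on an object; "newtons" is the grip in N (left out, the last holds). Time passes only in rows, so rows that do not move let the fingers close. It gives the time, the measured TCP pose, the force and the opening at its end, in the units of the state.
- readout.read_state(): the state, without advancing time (a new reading comes with each control period).
- camera(name): name is "scene" or "side" or "wrist"; returns the picture (400x640x3 uint8, red, green, blue); there is no depth.
- calibration(name): a dict with "fx", "fy", "cx", "cy" (pixels), "extrinsics" (4x4, takes a point from world to camera coordinates). Camera axes: x right, y down, z forward; pixel columns grow to the right and rows downward; lengths in m; the calibration is good to about 2 mm. The wrist camera is an equidistant fisheye: a pixel r from the principal point sees the ray r / f radians off the axis. A picture is of the moment at which its call begins: read the wrist's pose just before it. calibration takes no time and is no camera call; for the wrist camera it gives the pose at the moment of the call.
- order.close_job(): hands the job in, once; it reports no verdict.
The state is a dict: "time": time; "joint_positions": joint angles; "joint_vel": joint speeds; "joint_torque": joint torques, N m; "ee_pos": TCP position; "eef_rot": TCP orientation; "ft_force": force on the tool from outside, world axes, zero at the start; "torque": the same for the moment, N m; "width": finger opening in m.
Only numpy, scipy, OpenCV 4.12 (cv2) and the standard library are available. Lean on these libraries where they do the work, as an engineer would, in place of code of your own. Each camera call takes 0.05 s, during which the arm holds its last target. There are 200 camera calls.

## Working session

There is one attempt and no reset: what is moved stays moved. The work goes in short steps, Python scripts to look and compute and a tool call to move; the robot and the scene stay as the last step left them, time stands still between calls to the robot, and variables do not carry over. Pictures are saved under pics/ and viewed, about 12 in all and at most 16, crops included, and the job is handed in when it is done.

Besides the shell and the picture viewer there is one more tool, called after "Call:" by a JSON object that holds its "fn" and its "kwargs", one argument or row to a line. apply_moves: Moves the arm, as the interface text tells. Its arguments: {"type":"object","properties":{"deltas":{"type":"array","items":{"type":"object","properties":{"translation":{"type":"array","items":{"type":"number"}},"turn":{"type":"array","items":{"type":"number"}},"hand":{"type":"number"}}}},"newtons":{"type":"number"}},"required":["deltas"]}

```bash
ls; mkdir -p pics
python3 - <<'E'
from bench import readout,camera,calibration
import cv2
print(readout.read_state())
for n in ("scene","side","wrist"):
    c=calibration(n);print(n,c)
    cv2.imwrite(f"pics/{n}0.png",camera(n)[:,:,::-1])
E
```

```text
pics
{'time': 0.0, 'joint_positions': array([-1.25058731,  0.33287357, -0.06468396,  1.4609334 ,  0.02160781,
        1.34991577, -0.08852176]), 'joint_vel': array([-0.00175269,  0.0015973 ,  0.00143355,  0.00013104,  0.00045014,
        0.00108491,  0.00116252]), 'joint_torque': array([-7.06859701e-04, -6.23261261e+01,  2.40378000e-02, -3.89890981e+01,
       -6.14654459e-02,  3.99028289e-02,  1.36851104e-04]), 'ee_pos': array([0.20997596, 0.58827969, 0.23575661]), 'eef_rot': array([ 1.70573486e-01,  9.85344697e-01, -7.12429020e-04, -8.27834522e-05]), 'ft_force': array([-1.09355432, -0.09618159,  0.36200271]), 'torque': array([-0.00711459, -0.07510655, -0.03058187]), 'width': 0.08722328571884021}
scene {'fx': 364.22550581530834, 'fy': 364.22550581530834, 'cx': 317.54536864569263, 'cy': 206.10267161773425, 'extrinsics': array([[-0.87827791,  0.47786434,  0.01654042,  0.46364919],
       [ 0.28280506,  0.54704518, -0.78788506, -0.07255353],
       [-0.38555054, -0.68730433, -0.61560015,  1.23700974],
       [ 0.        ,  0.        ,  0.        ,  1.        ]])}
side {'fx': 366.4687702930674, 'fy': 366.4687702930674, 'cx': 317.5564528942665, 'cy': 204.21962030412706, 'extrinsics': array([[ 0.87426539, -0.48543214, -0.00395838, -0.45731822],
       [-0.32919935, -0.58685729, -0.73974747,  0.19511629],
       [ 0.35677419,  0.6480387 , -0.67287296,  0.86938579],
       [ 0.        ,  0.        ,  0.        ,  1.        ]])}
wrist {'fx': 309.70691628693146, 'fy': 309.70691628693146, 'cx': 322.10344982116914, 'cy': 202.66008616892378, 'extrinsics': array([[ 3.36236797e-01,  9.41777364e-01, -4.61689478e-04,
        -6.24082913e-01],
       [ 9.06985966e-01, -3.23683349e-01,  2.69454164e-01,
        -3.32171862e-02],
       [ 2.53616391e-01, -9.10191509e-02, -9.63013105e-01,
         3.88744043e-01],
       [ 0.00000000e+00,  0.00000000e+00,  0.00000000e+00,
         1.00000000e+00]])}
```

View pics/scene0.png

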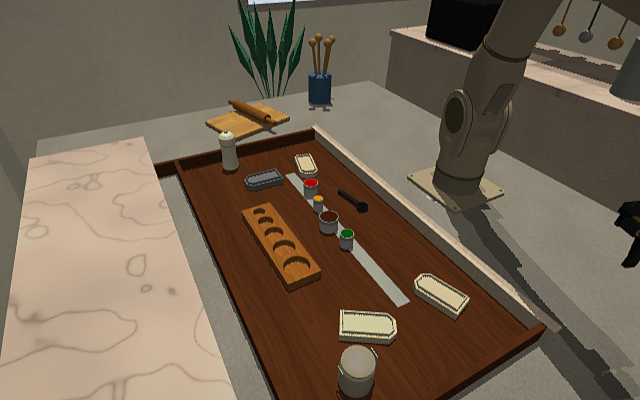

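View pics/side0.png

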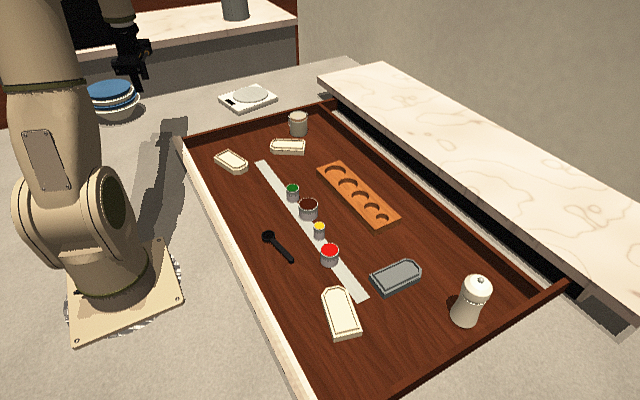

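View pics/wrist0.png

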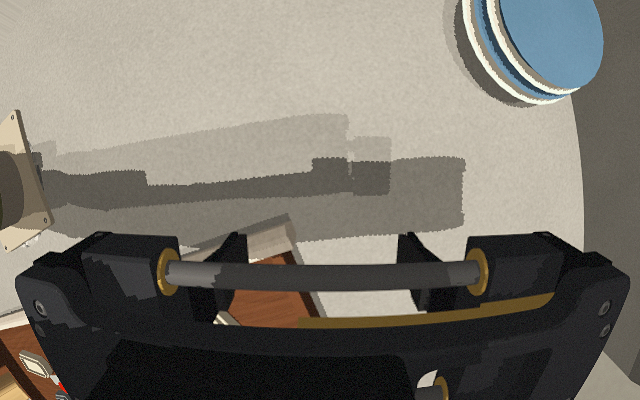

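The scene shows tins red (311,183), yellow (318,200), brown (328,217) and green (347,234); there is no cream tin5. The trays are at (305,164), (441,293) and (368,325), and the grey base is at (264,178). I'll triangulate these roughly with the side view.

```bash
cat > h.py <<'E'
import numpy as np, cv2
from bench import readout,camera,calibration
from scipy.spatial.transform import Rotation as R
def ray(c,px):
    E=np.array(c["extrinsics"]);Rm,t=E[:3,:3],E[:3,3]
    x=(px[0]-c["cx"])/c["fx"];y=(px[1]-c["cy"])/c["fy"]
    if c.get("fish"):
        r=np.hypot(x,y);s=np.sin(r)/max(r,1e-9);d=np.array([x*s,y*s,np.cos(r)])
    else: d=np.array([x,y,1.])
    d=Rm.T@d;return -Rm.T@t,d/np.linalg.norm(d)
def onz(c,px,z):
    o,d=ray(c,px);return o+d*(z-o[2])/d[2]
def tri(*cp):
    A=np.zeros((3,3));b=np.zeros(3);P=[]
    for c,px in cp:
        o,d=ray(c,px);M=np.eye(3)-np.outer(d,d);A+=M;b+=M@o;P.append((o,d))
    p=np.linalg.solve(A,b)
    return p,max(np.linalg.norm((np.eye(3)-np.outer(d,d))@(p-o)) for o,d in P)
def proj(c,p):
    E=np.array(c["extrinsics"]);q=E[:3,:3]@np.array(p)+E[:3,3]
    if c.get("fish"):
        r=np.hypot(q[0],q[1]);th=np.arctan2(r,q[2]);q=np.array([q[0]/r*th,q[1]/r*th,1]) 
    return np.array([c["fx"]*q[0]/q[2]+c["cx"],c["fy"]*q[1]/q[2]+c["cy"]])
def cal(n):
    c=dict(calibration(n));c["fish"]=n=="wrist";return c
E
python3 - <<'E'
from h import *
S,D=cal("scene"),cal("side")
for n,a,b in [("brown",(328,217),(308,203)),("red",(311,183),(330,249)),("green",(347,234),(292,188)),("yellow",(318,200),(320,227)),
 ("base",(264,178),(396,275)),("t1",(305,163),(341,311)),("t2",(441,292),(231,161)),("t3",(368,324),(288,146)),("jar",(358,358),(298,116)),
 ("blk -y",(257,205),(389,225)),("blk +y",(306,282),(329,163)),("grindtop",(227,133),(480,278)),("spoon",(352,201),(278,247))]:
    p,e=tri((S,a),(D,b));print(n,p.round(3),round(e,3))
w=cal("wrist");s=readout.read_state();o,d=ray(w,(w["cx"],w["cy"]))
T=R.from_quat(s["eef_rot"]);print("cam in tool",T.inv().apply(o-s["ee_pos"]),"axis",T.inv().apply(d),T.as_matrix())
E
```

```text
brown [0.495 0.001 0.047] 0.001
red [ 0.461 -0.171  0.047] 0.002
green [0.485 0.083 0.046] 0.0
yellow [ 0.48  -0.09   0.041] 0.001
base [ 0.568 -0.299  0.023] 0.0
t1 [ 0.405 -0.319  0.025] 0.001
t2 [0.382 0.332 0.022] 0.0
t3 [0.583 0.323 0.022] 0.002
jar [0.665 0.401 0.077] 0.001
blk -y [ 0.647 -0.164  0.031] 0.002
blk +y [0.651 0.161 0.027] 0.004
grindtop [ 0.635 -0.445  0.138] 0.003
spoon [ 0.366 -0.073  0.009] 0.0
cam in tool [ 0.07268527 -0.00059607 -0.14716833] axis [-2.69390596e-01  6.79740606e-04  9.63030760e-01] [[-9.41819551e-01  3.36118806e-01 -2.84858004e-04]
 [ 3.36118922e-01  9.41819067e-01 -9.56682663e-04]
 [-5.32743350e-05 -9.96768601e-04 -9.99999502e-01]]
```

Call:
{"fn": "apply_moves", "kwargs": {
  "deltas": [
    {"translation":[0.022,-0.042,0.008],"turn":[0,0,-0.085],"hand":0.087},
    {"translation":[0.022,-0.042,0.008],"turn":[0,0,-0.085],"hand":0.087},
    {"translation":[0.022,-0.042,0.008],"turn":[0,0,-0.085],"hand":0.087},
    {"translation":[0.022,-0.042,0.008],"turn":[0,0,-0.085],"hand":0.087},
    {"translation":[0.022,-0.042,0.008],"turn":[0,0,-0.085],"hand":0.087}
  ]
}}

```text
time: 0.65
ee_pos: [0.3163, 0.3746, 0.2722]
eef_rot: [0.376, 0.927, -0.003, -0.003]
ft_force: [1.4, -0.7, -0.1]
width: 0.0871
```

Call:
{"fn": "apply_moves", "kwargs": {
  "deltas": [
    {"translation":[0.022,-0.042,0.008],"turn":[0,0,-0.085],"hand":0.087},
    {"translation":[0.022,-0.042,0.008],"turn":[0,0,-0.085],"hand":0.087},
    {"translation":[0.022,-0.042,0.008],"turn":[0,0,-0.085],"hand":0.087},
    {"translation":[0.022,-0.042,0.008],"turn":[0,0,-0.085],"hand":0.087},
    {"translation":[0,0,0],"turn":[0,0,0],"hand":0.087}
  ]
}}

```text
time: 1.15
ee_pos: [0.4089, 0.1929, 0.3065]
eef_rot: [0.539, 0.843, -0.001, -0.003]
ft_force: [-0.1, 0.7, -0.6]
width: 0.0873
```

```bash
cat >> h.py <<'E'
import pickle
def snap(name):
    s=readout.read_state();c=cal("wrist");im=camera("wrist")[:,:,::-1].copy()
    cv2.imwrite(f"pics/{name}.png",im);pickle.dump((c,s),open(f"pics/{name}.pkl","wb"))
    return im,c,s
def load(name):
    return (cv2.imread(f"pics/{name}.png"),)+pickle.load(open(f"pics/{name}.pkl","rb"))
E
python3 -c "
from h import *
im,c,s=snap('w1');print(R.from_quat(s['eef_rot']).as_matrix().round(3))"
```

```text
[[-0.42   0.908 -0.006]
 [ 0.908  0.42   0.001]
 [ 0.004 -0.005 -1.   ]]
```

Call:
{"fn": "apply_moves", "kwargs": {
  "deltas": [
    {"translation":[0.02,-0.046,0.0],"turn":[0,0,-0.085],"hand":0.087},
    {"translation":[0.02,-0.046,0.0],"turn":[0,0,-0.085],"hand":0.087},
    {"translation":[0.02,-0.046,0.0],"turn":[0,0,-0.085],"hand":0.087},
    {"translation":[0.01,-0.046,0.0],"turn":[0,0,-0.085],"hand":0.087},
    {"translation":[0,0,0],"turn":[0,0,0],"hand":0.087}
  ]
}}

```text
time: 1.7
ee_pos: [0.4751, 0.015, 0.3043]
eef_rot: [0.671, 0.742, -0.001, -0.004]
ft_force: [-0.2, 0.9, 0.1]
width: 0.0868
```

```bash
python3 -c "
from h import *
im,c,s=snap('w2');print(s['ee_pos'],R.from_quat(s['eef_rot']).as_matrix().round(3))"
```

```text
[0.47508277 0.01496769 0.30433846] [[-0.1    0.995 -0.008]
 [ 0.995  0.1    0.004]
 [ 0.004 -0.007 -1.   ]]
```

Call:
{"fn": "apply_moves", "kwargs": {
  "deltas": [
    {"translation":[0.0,-0.05,0.0],"turn":[0,0,0],"hand":0.087},
    {"translation":[0.0,-0.05,0.0],"turn":[0,0,0],"hand":0.087},
    {"translation":[0.0,-0.05,0.0],"turn":[0,0,0],"hand":0.087},
    {"translation":[0.0,-0.05,0.0],"turn":[0,0,0],"hand":0.087},
    {"translation":[0.0,-0.05,0.0],"turn":[0,0,0],"hand":0.087}
  ]
}}

```text
time: 2.25
ee_pos: [0.4764, -0.2184, 0.3023]
eef_rot: [0.655, 0.756, -0.0, -0.006]
ft_force: [0.7, 0.1, -0.6]
width: 0.0869
```

Call:
{"fn": "apply_moves", "kwargs": {
  "deltas": [
    {"translation":[0.0,-0.05,0.0],"turn":[0,0,0],"hand":0.087},
    {"translation":[0,0,0.0],"turn":[0,0,0],"hand":0.087}
  ]
}}

```text
time: 2.45
ee_pos: [0.4763, -0.2721, 0.3014]
eef_rot: [0.654, 0.756, -0.001, -0.006]
ft_force: [-1.0, 0.4, 0.2]
width: 0.087
```

```bash
python3 -c "
from h import *
im,c,s=snap('w3');print(s['ee_pos'],R.from_quat(s['eef_rot']).as_matrix().round(3))
a=[load(n)[0] for n in ('w1','w2')]
cv2.imwrite('pics/c1.png',np.vstack([cv2.resize(x[:300],(800,375))[:300] for x in a]))"
```

```text
[ 0.47634369 -0.2720589   0.30144465] [[-0.144  0.99  -0.011]
 [ 0.99   0.144  0.006]
 [ 0.008 -0.01  -1.   ]]
```

View pics/w3.png

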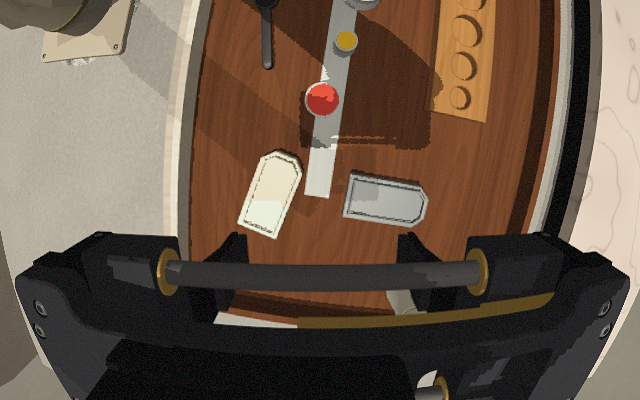

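View pics/c1.png

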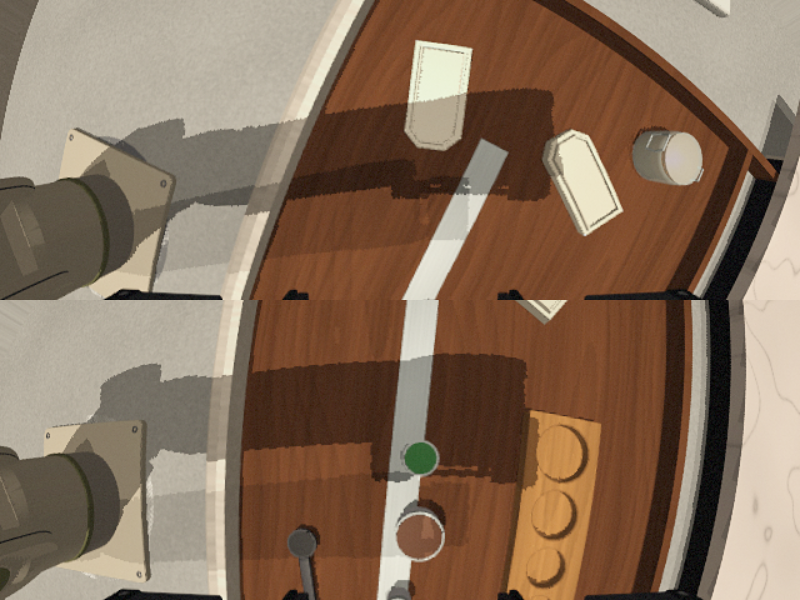

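The views show all four tins with red at w3 (322,99) and yellow at (346,41), tray t1 at w3 (270,195), and the base at (385,199) with its cut end towards +x. Next I'll rectify top-down crops at the skirt-top plane.

```bash
cat >> h.py <<'E'
def rect(im,c,x0,y0,w,h,z,s=2):
    "top-down map: col = -(y-y0)*s*1000 (y0 = left edge, +y), row = -(x-x0) (x0 = top edge, +x); w along y, h along x (m)"
    W,H=int(w*1000*s),int(h*1000*s);m=np.zeros((H,W,2),np.float32)
    E=np.array(c["extrinsics"]);j,i=np.meshgrid(np.arange(W),np.arange(H))
    P=np.stack([x0-i/1000/s,y0-j/1000/s,np.full(i.shape,z)],-1)@E[:3,:3].T+E[:3,3]
    r=np.hypot(P[...,0],P[...,1]);k=np.arctan2(r,P[...,2])/r
    m[...,0]=c["fx"]*P[...,0]*k+c["cx"];m[...,1]=c["fy"]*P[...,1]*k+c["cy"]
    return cv2.remap(im,m,None,cv2.INTER_CUBIC)
E
python3 - <<'E'
from h import *
a=load('w3');b=load('w1');d=load('w2')
def t(l,x,y): 
    o=rect(l[0],l[1],x+.075,y+.075,.15,.15,.02,2); cv2.drawMarker(o,(150,150),(255,0,255),0,8); 
    for q in range(0,300,50): cv2.line(o,(q,0),(q,5),(255,255,0),1);cv2.line(o,(0,q),(5,q),(255,255,0),1)
    return o
cv2.imwrite('pics/r1.png',np.vstack([np.hstack([t(a,.568,-.299),t(a,.405,-.319)]),np.hstack([t(b,.382,.332),t(b,.583,.323)])]))
# tins: colour blobs
for l,n in((d,'w2'),(a,'w3')):
    hsv=cv2.cvtColor(l[0],cv2.COLOR_BGR2HSV)
    for nm,lo,hi in(('red',(0,170,120),(6,255,255)),('yel',(20,170,90),(32,255,255)),('grn',(50,100,40),(75,255,255))):
        m=cv2.inRange(hsv,lo,hi);m[230:]=0
        k,lab,st,ce=cv2.connectedComponentsWithStats(m)
        if k>1:
            q=1+st[1:,4].argmax();print(n,nm,st[q],ce[q].round(1),onz(l[1],ce[q],.044).round(4))
E
```

```text
w2 grn [324 114  25  25 466] [335.9 126.2] [0.4858 0.0801 0.044 ]
w3 red [307  84  31  31 731] [322.2  99.2] [ 0.4606 -0.1733  0.044 ]
w3 yel [337  32  19  17 253] [345.8  39.7] [ 0.4791 -0.0891  0.044 ]
```

View pics/r1.png

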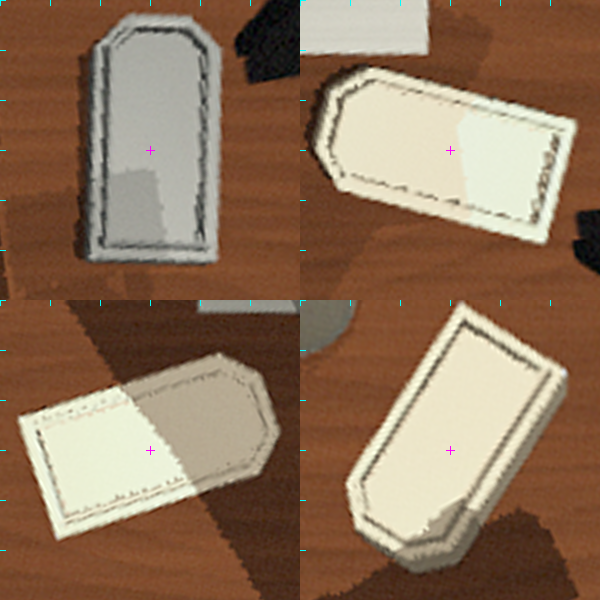

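```bash
cat >> h.py <<'E'
from scipy.optimize import minimize
def outline(ins):
    a,b=.06-ins,.031-ins;k=.016-(ins*(2-2**.5) if ins else 0)
    return np.array([(a-k,-b),(a,-b+k),(a,b-k),(a-k,b),(-a,b),(-a,-b)])
def fit_tray(im,c,x,y,yaw,z=0.,smax=105):
    S=4;x0,y0=x+.09,y+.09;o=rect(im,c,x0,y0,.18,.18,z+.02,S)
    hs=cv2.cvtColor(o,cv2.COLOR_BGR2HSV);m=((hs[...,1]<smax)&(hs[...,2]>55)).astype(np.uint8)
    m=cv2.morphologyEx(m,cv2.MORPH_OPEN,np.ones((9,9)))
    k,lab=cv2.connectedComponents(m);m=(lab==np.bincount(lab[320:400,320:400][m[320:400,320:400]>0]).argmax())
    m=cv2.morphologyEx(m.astype(np.uint8),cv2.MORPH_CLOSE,np.ones((25,25)))
    E=np.array(c["extrinsics"]);cam=-E[:3,:3].T@E[:3,3]
    def ren(p):
        g=np.zeros(m.shape,np.uint8)
        for ins,zz in((0,(0,.02)),(.005,(.02,.028))):
            q=outline(ins);cs,sn=np.cos(p[2]),np.sin(p[2]);q=q@np.array([[cs,sn],[-sn,cs]])+p[:2]
            Q=np.array([[*v,z+h] for v in q for h in zz]);Q=cam+(Q-cam)*((z+.02-cam[2])/(Q[:,2]-cam[2]))[:,None]
            u=np.stack([(y0-Q[:,1])*1000*S,(x0-Q[:,0])*1000*S],1).astype(np.float32)
            cv2.fillConvexPoly(g,np.round(cv2.convexHull(u)*16).astype(np.int32),1,shift=4)
        return g
    f=lambda v:1-(lambda g:(g&m).sum()/(g|m).sum())(ren(np.array([x+v[0]*.01,y+v[1]*.01,yaw+v[2]*.1])))
    best=min((minimize(f,[0,0,a],method="Nelder-Mead",options=dict(initial_simplex=np.array([[0,0,a],[1,0,a],[0,1,a],[0,0,a+1.5]]))) for a in(-1,1)),key=lambda r:r.fun)
    v=best.x;p=np.array([x+v[0]*.01,y+v[1]*.01,yaw+v[2]*.1])
    g=ren(p);cs=cv2.findContours(g,0,1)[0];cv2.drawContours(o,cs,-1,(255,0,255),1)
    return p,1-best.fun,o
E
python3 - <<'E'
from h import *
a=load('w3');b=load('w1');d=load('w2')
os=[]
for n,l,x,y,w in(('base',a,.575,-.302,0),('t1',a,.405,-.319,1.25),('t2',b,.382,.332,-1.25),('t3',b,.583,.323,-2.6)):
    p,q,o=fit_tray(*l[:2],x,y,w);print(n,p.round(4),round(q,3));os.append(cv2.resize(o,(200,200)))
r=np.hstack(os)
B=[rect(l[0],l[1],.71,.18,.36,.12,.026,2) for l in(d,a)]
T=np.full((200,800,3),0,np.uint8)
out=np.vstack([r]+[np.hstack([x[:200],np.zeros((200,80,3),np.uint8)]) for x in B]);cv2.imwrite('pics/r2.png',out)
print('brown',onz(d[1],(336,187),.044))
E
```

```text
base [ 0.575  -0.3028 -0.0209] 0.962
t1 [ 0.4039 -0.3158  1.3243] 0.937
t2 [ 0.3866  0.3308 -1.254 ] 0.94
t3 [ 0.5885  0.3246 -3.7296] 0.951
brown [ 0.49464665 -0.00087971  0.044     ]
```

View pics/r2.png

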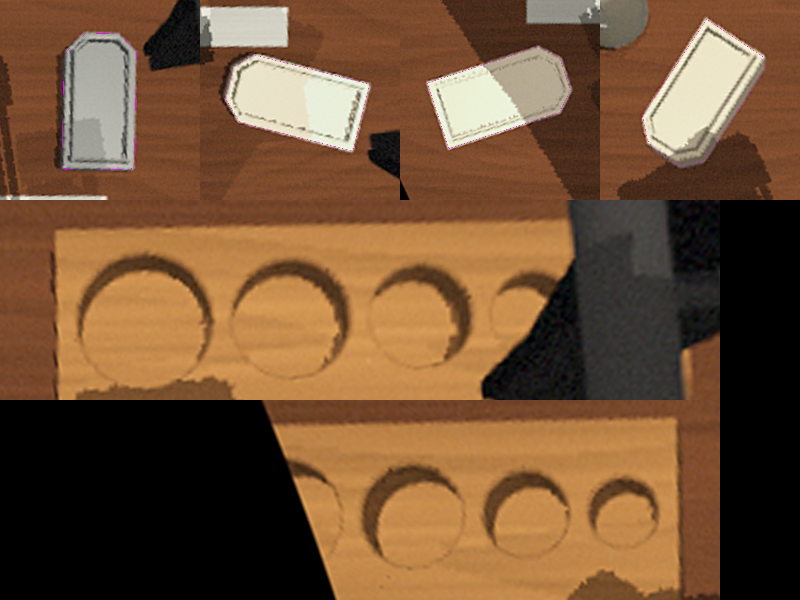

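The fits put base at (0.575,-0.303) with yaw -0.02, and t1, t2 and t3 all score IoU around 0.94. The wells lie at x≈0.650-0.654. I'll start with tray t1.

Call:
{"fn": "apply_moves", "kwargs": {
  "deltas": [
    {"translation":[-0.018,-0.011,-0.045],"turn":[-0.006,-0.011,-0.098],"hand":0.087},
    {"translation":[-0.018,-0.011,-0.045],"turn":[0,0,-0.098],"hand":0.087},
    {"translation":[-0.018,-0.011,-0.045],"turn":[0,0,-0.098],"hand":0.087},
    {"translation":[-0.018,-0.011,-0.045],"turn":[0,0,-0.098],"hand":0.087},
    {"translation":[0,0,0],"turn":[0,0,0],"hand":0.087}
  ]
}}

```text
time: 3.0
ee_pos: [0.4104, -0.2987, 0.1146]
eef_rot: [0.785, 0.619, 0.003, -0.001]
ft_force: [0.2, 0.4, -0.1]
width: 0.0871
```

```bash
cat >> h.py <<'E'
def to(x,y,z,yaw):
    s=readout.read_state();M=R.from_quat(s["eef_rot"]);m=M.as_matrix()
    c,n=np.cos(yaw),np.sin(yaw);tgt=R.from_matrix(np.array([[-n,c,0],[c,n,0],[0,0,-1.]]))
    d=(tgt*M.inv()).as_rotvec();alt=(R.from_rotvec([0,0,np.pi])*tgt*M.inv()).as_rotvec()
    print("t%.1f"%s["time"],"pos",s["ee_pos"].round(4),"yaw",np.arctan2(m[1,1],m[0,1]).round(3),"d",(np.array([x,y,z])-s["ee_pos"]).round(4),"turn",d.round(3),"or",alt.round(3),"j7",s["joint_positions"][6].round(2),"w",round(s["width"],4),"F",s["ft_force"].round(1))
E
python3 -c "
from h import *
to(.4039,-.3158,.017,1.3243-np.pi/2)"
```

```text
t3.0 pos [ 0.4104 -0.2987  0.1146] yaw -0.236 d [-0.0065 -0.0171 -0.0976] turn [-0.005  0.003 -0.01 ] or [-0.005 -0.008  3.131] j7 0.51 w 0.0871 F [ 0.2  0.4 -0.1]
```

Call:
{"fn": "apply_moves", "kwargs": {
  "deltas": [
    {"translation":[-0.0065,-0.017,-0.03],"turn":[-0.005,0.003,-0.01],"hand":0.087},
    {"translation":[0,0,-0.03],"turn":[0,0,0],"hand":0.087},
    {"translation":[0,0,-0.02],"turn":[0,0,0],"hand":0.087},
    {"translation":[0,0,-0.008],"turn":[0,0,0],"hand":0.087},
    {"translation":[0,0,0],"turn":[0,0,0],"hand":0.087}
  ]
}}

```text
time: 3.5
ee_pos: [0.4135, -0.3037, 0.0243]
eef_rot: [0.781, 0.625, 0.004, -0.002]
ft_force: [0.1, 0.0, 0.7]
width: 0.0873
```

```bash
python3 -c "
from h import *
to(.4039,-.3158,.017,1.3243-np.pi/2);snap('w4')"
```

```text
t3.5 pos [ 0.4135 -0.3037  0.0243] yaw -0.221 d [-0.0096 -0.0121 -0.0073] turn [-0.008  0.004 -0.025] or [-0.006 -0.012  3.116] j7 0.66 w 0.0873 F [0.1 0.  0.7]
```

View pics/w4.png

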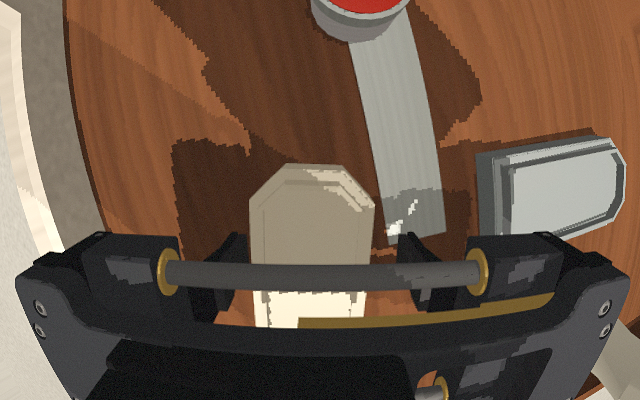

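The tray sits between the open fingers (cols 250-375, fingers at 240 and 410), with the base clear to the right. I'll correct and grip.

Call:
{"fn": "apply_moves", "kwargs": {
  "deltas": [
    {"translation":[-0.0096,-0.012,-0.007],"turn":[-0.008,0.004,-0.025],"hand":0.087},
    {"translation":[0,0,0],"turn":[0,0,0],"hand":0.087}
  ]
}}

```text
time: 3.75
ee_pos: [0.4135, -0.3094, 0.0242]
eef_rot: [0.787, 0.617, 0.009, -0.0]
ft_force: [-1.1, -0.4, -0.0]
width: 0.0871
```

```bash
python3 -c "
from h import *
to(.4039,-.3158,.017,1.3243-np.pi/2)"
```

```text
t3.8 pos [ 0.4135 -0.3094  0.0242] yaw -0.242 d [-0.0096 -0.0064 -0.0072] turn [-0.011  0.013 -0.005] or [-0.021 -0.018  3.136] j7 0.67 w 0.0871 F [-1.1 -0.4 -0. ]
```

```bash
python3 -c "
from h import *
print(readout.read_state()['joint_positions'].round(3),readout.read_state()['joint_torque'].round(1))"
```

```text
[-0.118  0.426  0.801  1.994 -0.417  0.882  0.669] [ -1.4 -44.5  10.3 -29.6  -1.1   1.1   0. ]
```

Call:
{"fn": "apply_moves", "kwargs": {
  "deltas": [
    {"translation":[-0.0096,-0.0064,-0.007],"turn":[-0.011,0.013,-0.005],"hand":0.087}
  ]
}}

```text
time: 3.85
ee_pos: [0.4119, -0.3123, 0.022]
eef_rot: [0.788, 0.616, 0.007, 0.001]
ft_force: [17.0, 47.8, 107.4]
width: 0.0868
```

```bash
python3 -c "
from h import *
for i in range(3):
    to(.4039,-.3158,.017,1.3243-np.pi/2);camera('side')
to(.4039,-.3158,.017,1.3243-np.pi/2)
print(readout.read_state()['joint_positions'].round(3))"
```

```text
t3.9 pos [ 0.4119 -0.3123  0.022 ] yaw -0.245 d [-0.008  -0.0035 -0.005 ] turn [-0.007  0.012 -0.002] or [-0.019 -0.011  3.14 ] j7 0.67 w 0.0868 F [ 17.   47.8 107.4]
t3.9 pos [ 0.4121 -0.312   0.0224] yaw -0.245 d [-0.0082 -0.0038 -0.0054] turn [-0.008  0.012 -0.002] or [-0.019 -0.013  3.14 ] j7 0.67 w 0.0871 F [10.3 28.5 56.3]
t4.0 pos [ 0.4121 -0.312   0.0224] yaw -0.244 d [-0.0082 -0.0038 -0.0054] turn [-0.008  0.012 -0.003] or [-0.019 -0.012  3.139] j7 0.67 w 0.0869 F [10.  29.3 58. ]
t4.0 pos [ 0.4121 -0.312   0.0224] yaw -0.244 d [-0.0082 -0.0038 -0.0054] turn [-0.008  0.012 -0.003] or [-0.019 -0.012  3.139] j7 0.67 w 0.0872 F [ 9.7 28.2 58.6]
[-0.115  0.429  0.802  1.996 -0.418  0.877  0.671]
```

```bash
python3 -c "
from h import *
s=readout.read_state();F=s['ft_force'];M=s['torque'];print(F,M,np.cross(F,M)/(F@F),s['time'])
a=camera('side')[:,:,::-1];b=camera('scene')[:,:,::-1]
cv2.imwrite('pics/k.png',np.hstack([cv2.resize(a[220:400,200:460],(780,540),interpolation=2)]))"
```

```text
[ 9.65346175 28.23189828 58.56025255] [ 7.27974735  0.25301506 -1.40677371] [-0.01262463  0.10183604 -0.04701403] 4.0
```

View pics/k.png

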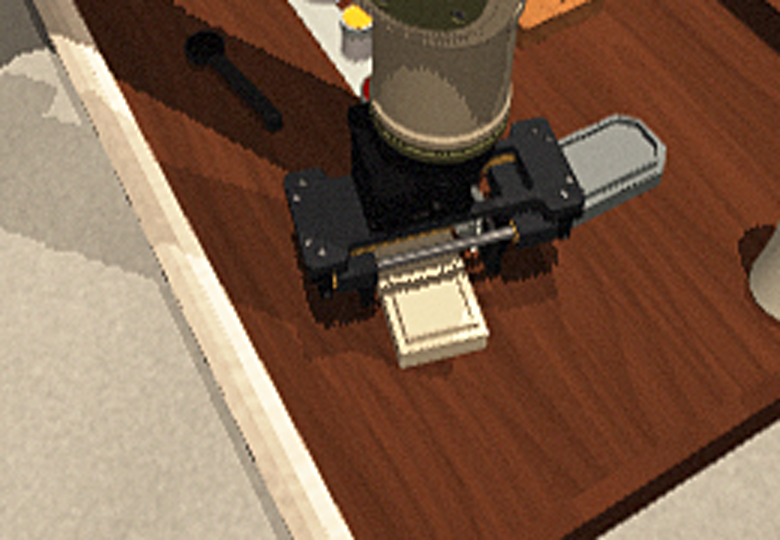

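The moment arm puts the contact at a fingertip, r=(-0.05, 0, -0.258) from the sensor. So the drawer floor seems to stand higher than z=0. I'll lift and triangulate the floor.

Call:
{"fn": "apply_moves", "kwargs": {
  "deltas": [
    {"translation":[-0.004,-0.002,0.012],"turn":[-0.008,0.012,-0.002],"hand":0.087}
  ]
}}

```text
time: 4.2
ee_pos: [0.4103, -0.3129, 0.036]
eef_rot: [0.788, 0.616, 0.002, 0.001]
ft_force: [0.4, -1.4, -0.8]
width: 0.087
```

```bash
python3 -c "
from h import *
im,c,s=snap('w5');to(.4039,-.3158,.024,1.3243-np.pi/2)
a=load('w3');b=load('w4')
print('strip',tri((a[1],(305,194)),(b[1],(388,244))),tri((a[1],(329,197)),(b[1],(446,232))))
S,D=cal('scene'),cal('side')
print('strip S/D',tri((S,(409,301)),(D,(256,161))))
# red blobs
ce=[]
for l in(a,b,(im,c)):
    h=cv2.cvtColor(l[0],cv2.COLOR_BGR2HSV);m=cv2.inRange(h,(0,170,120),(6,255,255));k,lab,st,cc=cv2.connectedComponentsWithStats(m);q=1+st[1:,4].argmax();ce.append(cc[q]);print(st[q])
# heights by IoU of base from w3 and w4
for l,n in((a,'w3'),(b,'w4')):
  for z in(0,.004,.008,.012): 
    for nm,x,y,w in(('base',.575,-.302,0),):
        try:
            p,q,o=fit_tray(*l[:2],x,y,w,z);print(n,nm,z,p.round(4),round(q,3))
        except Exception as e: print(n,nm,e)
"
```

```text
t4.2 pos [ 0.4111 -0.3144  0.0384] yaw -0.244 d [-0.0072 -0.0014 -0.0144] turn [ 0.002  0.005 -0.002] or [-9.000e-03  3.000e-03  3.139e+00] j7 0.64 w 0.0872 F [ 2.1 -1.5  1.7]
strip (array([ 0.45371009, -0.31216338,  0.00197649]), np.float64(0.0008945339234469288)) (array([ 0.4894496 , -0.31058941,  0.0073857 ]), np.float64(0.0011621717031450325))
strip S/D (array([0.45818745, 0.31056938, 0.00964148]), np.float64(0.0013481420642195332))
[307  84  31  31 731]
[330   0  71  13 666]
[350   0  15   1  15]
w3 base 0 [ 0.575  -0.3028 -0.0209] 0.962
w3 base 0.004 [ 0.5739 -0.3018 -0.0187] 0.977
w3 base 0.008 [ 0.5728 -0.3007 -0.0149] 0.987
w3 base 0.012 [ 0.5721 -0.2997 -0.0161] 0.982
w4 base 0 [ 0.5824 -0.301  -0.1171] 0.881
w4 base 0.004 [ 0.5765 -0.3009 -0.0556] 0.895
w4 base 0.008 [ 0.5712 -0.2993 -0.0462] 0.896
w4 base 0.012 [ 0.5664 -0.2942 -0.1484] 0.86
```

The floor is at z≈0.008: the contact gives 0.0077 and the IoU peak agrees. I'll recompute everything with that.

Run:
```python
from h import *
a=load('w3');b=load('w1');d=load('w2')
for n,l,x,y,w in(('base',a,.575,-.302,0),('t1',a,.405,-.319,1.25),('t2',b,.382,.332,-1.25),('t3',b,.583,.323,2.6)):
    for z in(.006,.008,.010):
        p,q,o=fit_tray(*l[:2],x,y,w,z);print(n,z,p.round(4),round(q,3))
print('brown',onz(d[1],(336,187),.052).round(4),'grn',onz(d[1],(335.9,126.2),.052).round(4),'red',onz(a[1],(322.2,99.2),.052).round(4),'yel',onz(a[1],(345.8,39.7),.052).round(4))
B=np.array([(d,145,121,4,112),(d,290.5,120,3,40),(d,420,117,2,-24),(a,413.5,117.5,2,-24),(a,526.5,114,1,-80),(a,623,113,0,-128)],object)
P=[];Y=[]
for l,cx,cy,h,y in B:
    px=proj(l[1],(.71-cy/2000,.18-cx/2000,.026));p=onz(l[1],px,.034);print(h,p.round(4),'org y',round(p[1]-y/1000,4));P.append(p[:2]);Y.append(y/1000)
P=np.array(P);print(np.polyfit(Y,P[:,0],1))
```

```text
base 0.006 [ 0.5732 -0.3013 -0.0191] 0.983
base 0.008 [ 0.5728 -0.3007 -0.0149] 0.987
base 0.01 [ 0.5725 -0.3001 -0.0156] 0.988
t1 0.006 [ 0.4051 -0.3139  1.3218] 0.963
t1 0.008 [ 0.4055 -0.3131  1.32  ] 0.971
t1 0.01 [ 0.4057 -0.3126  1.3126] 0.978
t2 0.006 [ 0.3866  0.3294 -1.2459] 0.967
t2 0.008 [ 0.3864  0.329  -1.2603] 0.975
t2 0.01 [ 0.3865  0.3286 -1.2553] 0.983
t3 0.006 [0.5856 0.3236 2.5748] 0.976
t3 0.008 [0.5846 0.3233 2.5747] 0.984
t3 0.01 [0.5835 0.3231 2.5716] 0.988
brown [0.4941 0.0008 0.052 ] grn [0.4854 0.0803 0.052 ] red [ 0.4606 -0.1738  0.052 ] yel [ 0.4789 -0.0913  0.052 ]
4 [0.6461 0.1071 0.034 ] org y -0.0049
3 [0.6466 0.0357 0.034 ] org y -0.0043
2 [ 0.6481 -0.0278  0.034 ] org y -0.0038
2 [ 0.6478 -0.03    0.034 ] org y -0.006
1 [ 0.6495 -0.0855  0.034 ] org y -0.0055
0 [ 0.65   -0.1328  0.034 ] org y -0.0048
[-0.01756189  0.64770547]
```

Call:
{"fn": "apply_moves", "kwargs": {
  "deltas": [
    {"translation":[-0.008,-0.003,-0.006],"turn":[0.002,0.005,-0.002],"hand":0.087}
  ]
}}

```text
time: 4.35
ee_pos: [0.4051, -0.3176, 0.0342]
eef_rot: [0.788, 0.616, 0.002, 0.002]
ft_force: [-0.9, -0.0, -0.0]
width: 0.0871
```

```bash
python3 -c "
from h import *
camera('side');to(.4039,-.3158,.025,1.3243-np.pi/2)"
```

```text
t4.4 pos [ 0.4026 -0.3182  0.033 ] yaw -0.247 d [ 0.0013  0.0024 -0.008 ] turn [0.    0.002 0.   ] or [ 3.000e-03 -0.000e+00 -3.141e+00] j7 0.66 w 0.0871 F [-1.9 -0.6 -0.7]
```

Call:
{"fn": "apply_moves", "kwargs": {
  "deltas": [
    {"translation":[0.003,0.005,-0.008],"turn":[0,0.002,0],"hand":0.087}
  ]
}}

```text
time: 4.5
ee_pos: [0.4049, -0.3144, 0.0252]
eef_rot: [0.789, 0.614, 0.0, 0.001]
ft_force: [0.5, 0.2, 0.3]
width: 0.0871
```

```bash
python3 -c "
from h import *
camera('side');camera('side');to(.4055,-.3131,.025,1.32-np.pi/2)"
```

```text
t4.6 pos [ 0.405  -0.3123  0.0236] yaw -0.247 d [ 0.0005 -0.0008  0.0014] turn [-0.001 -0.002 -0.004] or [ 3.000e-03 -1.000e-03  3.137e+00] j7 0.66 w 0.087 F [ 0.6  0.3 -0.3]
```

Call:
{"fn": "apply_moves", "kwargs": {
  "deltas": [
    {"translation":[0,0,0],"turn":[0,0,0],"hand":0.055},
    {"translation":[0,0,0],"turn":[0,0,0],"hand":0.055},
    {"translation":[0,0,0],"turn":[0,0,0],"hand":0.055},
    {"translation":[0,0,0],"turn":[0,0,0],"hand":0.055}
  ],
  "newtons": 15
}}

```text
time: 5.0
ee_pos: [0.4046, -0.3124, 0.0226]
eef_rot: [0.789, 0.615, -0.001, -0.001]
ft_force: [-0.5, -1.2, -0.7]
width: 0.0627
```

```bash
python3 -c "
from h import *
to(.4055,-.3131,.025,1.32-np.pi/2)"
```

```text
t5.0 pos [ 0.4046 -0.3124  0.0226] yaw -0.247 d [ 0.0009 -0.0007  0.0024] turn [-0.001 -0.004 -0.004] or [ 6.000e-03 -1.000e-03  3.137e+00] j7 0.66 w 0.0627 F [-0.5 -1.2 -0.7]
```

Call:
{"fn": "apply_moves", "kwargs": {
  "deltas": [
    {"translation":[0,0,0.03],"turn":[0,0,0],"hand":0.055},
    {"translation":[0,0,0.04],"turn":[0,0,0],"hand":0.055},
    {"translation":[0.01,0,0.02],"turn":[0,0,-0.12],"hand":0.055},
    {"translation":[0.02,0.002,0],"turn":[0,0,-0.14],"hand":0.055},
    {"translation":[0.02,0.002,0],"turn":[0,0,-0.14],"hand":0.055}
  ],
  "newtons": 20
}}

```text
time: 5.5
ee_pos: [0.4514, -0.3083, 0.1154]
eef_rot: [0.899, 0.439, -0.0, -0.005]
ft_force: [0.5, -0.4, -1.7]
width: 0.0617
```

Call:
{"fn": "apply_moves", "kwargs": {
  "deltas": [
    {"translation":[0.02,0.002,0],"turn":[0,0,-0.14],"hand":0.055},
    {"translation":[0.02,0.002,0],"turn":[0,0,-0.14],"hand":0.055},
    {"translation":[0.02,0.002,0],"turn":[0,0,-0.14],"hand":0.055},
    {"translation":[0.02,0.002,0],"turn":[0,0,-0.14],"hand":0.055},
    {"translation":[0.02,0.002,0],"turn":[0,0,-0.14],"hand":0.055}
  ]
}}

```text
time: 6.0
ee_pos: [0.5545, -0.2969, 0.1147]
eef_rot: [0.996, 0.089, 0.001, -0.005]
ft_force: [-0.1, -0.6, -0.9]
width: 0.0619
```

```bash
python3 -c "
from h import *
camera('side');camera('side');to(.5728,-.3007,.08,-.0152-np.pi/2)"
```

```text
t6.1 pos [ 0.5562 -0.2957  0.1141] yaw -1.387 d [ 0.0166 -0.005  -0.0341] turn [-0.01   0.002 -0.199] or [-0.003 -0.015  2.942] j7 -0.54 w 0.0619 F [ 0.7  1.9 -1. ]
```

Call:
{"fn": "apply_moves", "kwargs": {
  "deltas": [
    {"translation":[0.009,-0.0025,-0.017],"turn":[-0.005,0.001,-0.1],"hand":0.055},
    {"translation":[0.009,-0.0025,-0.017],"turn":[-0.005,0.001,-0.1],"hand":0.055}
  ]
}}

```text
time: 6.3
ee_pos: [0.5739, -0.3019, 0.081]
eef_rot: [1.0, -0.009, 0.001, 0.001]
ft_force: [-0.1, 0.6, -1.4]
width: 0.0619
```

```bash
python3 -c "
from h import *
camera('side');camera('side');to(.5728,-.3007,.05,-.0152-np.pi/2);im,c,s=snap('w6')"
```

```text
t6.4 pos [ 0.573  -0.3013  0.0792] yaw -1.586 d [-0.0002  0.0006 -0.0292] turn [ 0.001 -0.002  0.   ] or [-4.000e-03 -1.000e-03 -3.141e+00] j7 -0.71 w 0.062 F [ 0.2  0.7 -0.7]
```

View pics/w6.png

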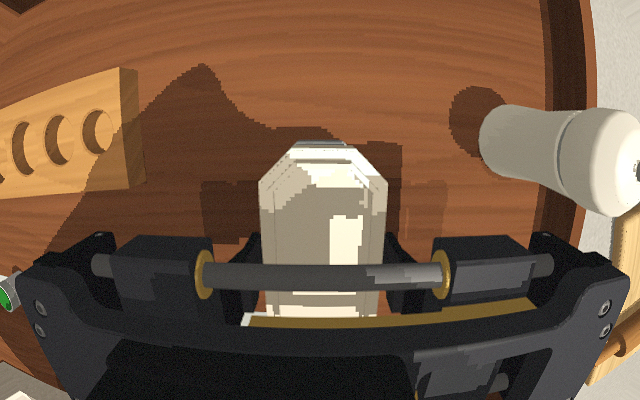

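The tray is held over the base, with the base's edge just visible at (320,143); the grinder is clear. Lowering.

Call:
{"fn": "apply_moves", "kwargs": {
  "deltas": [
    {"translation":[0,0.0005,-0.014],"turn":[0.001,-0.002,0],"hand":0.055},
    {"translation":[0,0,-0.012],"turn":[0,0,0],"hand":0.055}
  ]
}}

```text
time: 6.65
ee_pos: [0.5724, -0.3027, 0.0558]
eef_rot: [1.0, -0.004, 0.002, 0.001]
ft_force: [-0.2, 0.2, -1.0]
width: 0.0619
```

```bash
python3 -c "
from h import *
camera('side');camera('side');to(.5728,-.3007,.044,-.0152-np.pi/2)"
```

```text
t6.8 pos [ 0.5719 -0.3023  0.0549] yaw -1.58 d [ 0.0009  0.0016 -0.0109] turn [ 0.001  0.001 -0.006] or [-2.000e-03  1.000e-03  3.136e+00] j7 -0.68 w 0.0617 F [ 0.5  0.9 -2. ]
```

Call:
{"fn": "apply_moves", "kwargs": {
  "deltas": [
    {"translation":[0.001,0.002,-0.006],"turn":[0.001,0.001,-0.006],"hand":0.055}
  ]
}}

```text
time: 6.85
ee_pos: [0.5729, -0.301, 0.0496]
eef_rot: [1.0, -0.008, 0.001, 0.0]
ft_force: [-0.1, -0.5, -0.8]
width: 0.0621
```

```bash
python3 -c "
from h import *
camera('side');camera('side');to(.5728,-.3007,.044,-.0152-np.pi/2)"
```

```text
t7.0 pos [ 0.5727 -0.2997  0.0482] yaw -1.586 d [ 0.0001 -0.001  -0.0042] turn [-0.001 -0.    -0.   ] or [ 1.000e-03 -2.000e-03  3.141e+00] j7 -0.69 w 0.0618 F [-0.8  0.3 -0.9]
```

Call:
{"fn": "apply_moves", "kwargs": {
  "deltas": [
    {"translation":[0.001,0.001,-0.005],"turn":[0,0,0],"hand":0.055}
  ]
}}

```text
time: 7.05
ee_pos: [0.574, -0.299, 0.0437]
eef_rot: [1.0, -0.008, 0.0, -0.0]
ft_force: [-2.3, -0.9, 0.3]
width: 0.0618
```

```bash
python3 -c "
from h import *
camera('side');camera('side');to(.5728,-.3007,.044,-.0152-np.pi/2)"
```

```text
t7.2 pos [ 0.5739 -0.2986  0.043 ] yaw -1.586 d [-0.0011 -0.0021  0.001 ] turn [-0.001 -0.    -0.   ] or [ 1.000e-03 -1.000e-03  3.141e+00] j7 -0.69 w 0.0619 F [-0.3 -0.2 -1.7]
```

Call:
{"fn": "apply_moves", "kwargs": {
  "deltas": [
    {"translation":[0,0,0],"turn":[0,0,0],"hand":0.08},
    {"translation":[0,0,0.0],"turn":[0,0,0],"hand":0.08},
    {"translation":[0,0,0.02],"turn":[0,0,0],"hand":0.087},
    {"translation":[0,0,0.04],"turn":[0,0,0],"hand":0.087},
    {"translation":[0,0,0.04],"turn":[0,0,0],"hand":0.087}
  ]
}}

```text
time: 7.65
ee_pos: [0.5715, -0.2965, 0.1409]
eef_rot: [1.0, -0.007, -0.004, -0.002]
ft_force: [0.4, -0.4, 0.6]
width: 0.0856
```

Call:
{"fn": "apply_moves", "kwargs": {
  "deltas": [
    {"translation":[-0.01,0.01,0.03],"turn":[0,0,0.14],"hand":0.087},
    {"translation":[-0.01,0.01,0.03],"turn":[0,0,0.14],"hand":0.087},
    {"translation":[-0.01,0.01,0.03],"turn":[0,0,0.14],"hand":0.087},
    {"translation":[-0.01,0.01,0.03],"turn":[0,0,0.14],"hand":0.087},
    {"translation":[-0.01,0.01,0],"turn":[0,0,0.14],"hand":0.087}
  ]
}}

```text
time: 8.15
ee_pos: [0.5211, -0.2485, 0.2711]
eef_rot: [0.938, 0.346, -0.001, 0.003]
ft_force: [-0.2, 0.3, -0.4]
width: 0.0871
```

Call:
{"fn": "apply_moves", "kwargs": {
  "deltas": [
    {"translation":[-0.01,0.01,0],"turn":[0,0,0.14],"hand":0.087},
    {"translation":[-0.01,0.01,0],"turn":[0,0,0.14],"hand":0.087},
    {"translation":[-0.01,0.01,0],"turn":[0,0,0.14],"hand":0.087},
    {"translation":[-0.01,0.01,0],"turn":[0,0,0.14],"hand":0.087},
    {"translation":[-0.01,0.01,0],"turn":[0,0,0.14],"hand":0.087}
  ]
}}

```text
time: 8.65
ee_pos: [0.469, -0.1978, 0.2731]
eef_rot: [0.753, 0.658, 0.002, 0.003]
ft_force: [-0.9, -0.5, -1.0]
width: 0.0871
```

Run:
```python
from h import *
camera('side');snap('w7');to(.4606,-.1738,.045,.0176)
im,c,s=load('w7')
for z in(.026,.028,.030,.036):
    try: p,q,o=fit_tray(im,c,.5728,-.3007,-.015,z);print(z,p.round(4),round(q,3))
    except Exception as e: print(e)
cv2.imwrite('pics/w7c.png',np.hstack([im[:,:500]]))
```

```text
t8.8 pos [ 0.4689 -0.1972  0.2733] yaw -0.137 d [-0.0083  0.0234 -0.2283] turn [-0.     0.008  0.155] or [ 1.200e-02  1.000e-03 -2.987e+00] j7 0.21 w 0.0873 F [-0.5 -0.2  1.2]
attempt to get argmax of an empty sequence
attempt to get argmax of an empty sequence
attempt to get argmax of an empty sequence
attempt to get argmax of an empty sequence
```

View pics/w7.png

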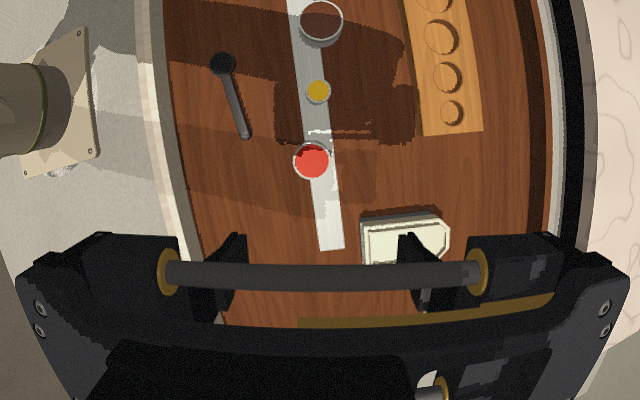

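Tray t1 looks seated on the base, with the cream tray at (405,238). The tins are undisturbed: red (312,161), yellow (318,91), brown (321,22). I'll refine from this view.

```bash
cat >> h.py <<'E'
COL=dict(red=((0,170,120),(6,255,255)),yel=((20,170,90),(32,255,255)),grn=((50,100,40),(75,255,255)))
def blob(im,c,nm,z=.052):
    m=cv2.inRange(cv2.cvtColor(im,cv2.COLOR_BGR2HSV),*COL[nm]);m[232:]=0
    k,lab,st,ce=cv2.connectedComponentsWithStats(m)
    if k<2: return None
    q=1+st[1:,4].argmax();x,y,w,h,_=st[q];return onz(c,(x+w/2-.5,y+h/2-.5),z).round(4),onz(c,ce[q],z).round(4),st[q]
E
python3 - <<'E'
from h import *
im,c,s=load('w7')
for n in('red','yel'): print(n,blob(im,c,n))
for h,p in((0,(452,113)),(1,(447,77)),(2,(441,38))): print(h,onz(c,p,.034).round(4))
print('brown',onz(c,(321,22),.052).round(4))
E
```

```text
red (array([ 0.4602, -0.1731,  0.052 ]), array([ 0.4612, -0.1742,  0.052 ]), array([295, 145,  33,  32, 767], dtype=int32))
yel (array([ 0.4792, -0.0912,  0.052 ]), array([ 0.479 , -0.0909,  0.052 ]), array([308,  81,  21,  20, 314], dtype=int32))
0 [ 0.6504 -0.1327  0.034 ]
1 [ 0.6484 -0.0847  0.034 ]
2 [ 0.6475 -0.0314  0.034 ]
brown [ 0.4934 -0.0071  0.052 ]
```

Call:
{"fn": "apply_moves", "kwargs": {
  "deltas": [
    {"translation":[-0.004,0.01,-0.04],"turn":[0,0.008,0.07],"hand":0.087},
    {"translation":[-0.004,0.01,-0.04],"turn":[0,0,0.07],"hand":0.087},
    {"translation":[0,0,-0.04],"turn":[0,0,0.01],"hand":0.087},
    {"translation":[0,0,-0.03],"turn":[0,0,0],"hand":0.087}
  ]
}}

```text
time: 9.15
ee_pos: [0.4648, -0.1786, 0.1236]
eef_rot: [0.707, 0.708, 0.006, 0.004]
ft_force: [-0.2, 0.9, -0.5]
width: 0.0869
```

```bash
python3 -c "
from h import *
camera('side');im,c,s=snap('w8');to(.4606,-.1738,.045,.0176);print(blob(im,c,'red'))"
```

```text
t9.2 pos [ 0.463  -0.1785  0.1224] yaw 0.001 d [-0.0024  0.0047 -0.0774] turn [-0.002  0.008  0.016] or [ 1.200e-02  3.000e-03 -3.125e+00] j7 0.47 w 0.0869 F [-0.9 -0.6  0.3]
(array([ 0.4603, -0.17  ,  0.052 ]), array([ 0.4606, -0.171 ,  0.052 ]), array([ 290,  188,   55,   44, 1997], dtype=int32))
```

Call:
{"fn": "apply_moves", "kwargs": {
  "deltas": [
    {"translation":[-0.0024,0.005,-0.03],"turn":[-0.002,0.008,0.016],"hand":0.087},
    {"translation":[0,0,-0.03],"turn":[0,0,0],"hand":0.087},
    {"translation":[0,0,-0.012],"turn":[0,0,0],"hand":0.087}
  ]
}}

```text
time: 9.55
ee_pos: [0.4649, -0.176, 0.0537]
eef_rot: [0.704, 0.71, 0.001, 0.003]
ft_force: [0.3, -0.7, 0.7]
width: 0.0867
```

```bash
python3 -c "
from h import *
camera('side');camera('side');to(.4606,-.1737,.044,.0176)"
```

```text
t9.7 pos [ 0.4648 -0.176   0.0543] yaw 0.009 d [-0.0042  0.0023 -0.0103] turn [0.003 0.006 0.008] or [ 0.009 -0.004 -3.133] j7 0.58 w 0.087 F [ 0.4 -0.   0.7]
```

Call:
{"fn": "apply_moves", "kwargs": {
  "deltas": [
    {"translation":[-0.005,0.003,-0.0095],"turn":[0.003,0.006,0.008],"hand":0.087}
  ]
}}

```text
time: 9.75
ee_pos: [0.4616, -0.1739, 0.0468]
eef_rot: [0.701, 0.713, 0.001, 0.001]
ft_force: [1.1, -0.0, -0.1]
width: 0.0874
```

```bash
python3 -c "
from h import *
camera('side');camera('side');to(.4606,-.1737,.044,.0176)"
```

```text
t9.8 pos [ 0.4596 -0.1728  0.0451] yaw 0.017 d [ 0.001  -0.0009 -0.0011] turn [-0.001 -0.     0.001] or [-0.000e+00  2.000e-03 -3.141e+00] j7 0.59 w 0.0872 F [-0.2  0.2  0.4]
```

Call:
{"fn": "apply_moves", "kwargs": {
  "deltas": [
    {"translation":[0,0.001,0],"turn":[0,0,0],"hand":0.04},
    {"translation":[0,0,0.001],"turn":[0,0,0],"hand":0.04},
    {"translation":[0,0,0.001],"turn":[0,0,0],"hand":0.04},
    {"translation":[0,0,0.001],"turn":[0,0,0],"hand":0.04},
    {"translation":[0,0,0.001],"turn":[0,0,0],"hand":0.04}
  ],
  "newtons": 15
}}

```text
time: 10.35
ee_pos: [0.4611, -0.1716, 0.0518]
eef_rot: [0.701, 0.713, 0.002, 0.001]
ft_force: [0.1, 0.3, -0.1]
width: 0.0549
```

```bash
python3 -c "
from h import *
to(.4606,-.1737,.044,.0176)"
```

```text
t10.3 pos [ 0.4611 -0.1716  0.0518] yaw 0.017 d [-0.0005 -0.0021 -0.0078] turn [-0.002  0.003  0.001] or [ 5.000e-03  3.000e-03 -3.141e+00] j7 0.58 w 0.0549 F [ 0.1  0.3 -0.1]
```

Call:
{"fn": "apply_moves", "kwargs": {
  "deltas": [
    {"translation":[-0.0005,-0.002,-0.008],"turn":[0,0.003,0],"hand":0.055}
  ]
}}

```text
time: 10.45
ee_pos: [0.4615, -0.1736, 0.0444]
eef_rot: [0.701, 0.713, 0.002, 0.0]
ft_force: [1.0, 0.6, 0.0]
width: 0.0544
```

```bash
python3 -c "
from h import *
camera('side');camera('side');to(.4606,-.1737,.044,.0176)"
```

```text
t10.6 pos [ 0.4601 -0.1737  0.0429] yaw 0.017 d [ 0.0005 -0.      0.0011] turn [-0.002 -0.001  0.001] or [-1.000e-03  3.000e-03 -3.141e+00] j7 0.6 w 0.0552 F [ 0.1 -0.9 -0.1]
```

Call:
{"fn": "apply_moves", "kwargs": {
  "deltas": [
    {"translation":[0,0,0],"turn":[0,0,0],"hand":0.04},
    {"translation":[0,0,0],"turn":[0,0,0],"hand":0.04},
    {"translation":[0,0,0],"turn":[0,0,0],"hand":0.04}
  ]
}}

```text
time: 10.85
ee_pos: [0.4596, -0.1739, 0.0423]
eef_rot: [0.701, 0.713, -0.0, -0.001]
ft_force: [-0.5, 0.2, 1.6]
width: 0.0454
```

```bash
python3 -c "
from h import *
to(.4606,-.1737,.044,.0176)"
```

```text
t10.8 pos [ 0.4596 -0.1739  0.0423] yaw 0.016 d [0.001  0.0002 0.0017] turn [-0.002 -0.002  0.001] or [-3.00e-03  3.00e-03 -3.14e+00] j7 0.6 w 0.0454 F [-0.5  0.2  1.6]
```

Call:
{"fn": "apply_moves", "kwargs": {
  "deltas": [
    {"translation":[0,0,0.03],"turn":[0,0,0],"hand":0.04},
    {"translation":[0,0,0.04],"turn":[0,0,0],"hand":0.04},
    {"translation":[0.036,0.028,0.01],"turn":[0,0,0],"hand":0.04},
    {"translation":[0.036,0.028,0],"turn":[0,0,0],"hand":0.04},
    {"translation":[0.036,0.028,0],"turn":[0,0,0],"hand":0.04}
  ],
  "newtons": 20
}}

```text
time: 11.35
ee_pos: [0.5659, -0.0917, 0.1273]
eef_rot: [0.705, 0.709, 0.002, -0.002]
ft_force: [0.3, -1.2, -0.8]
width: 0.0457
```

Call:
{"fn": "apply_moves", "kwargs": {
  "deltas": [
    {"translation":[0.036,0.028,0],"turn":[0,0,0],"hand":0.04},
    {"translation":[0.03,0.025,0],"turn":[0,0,0],"hand":0.04}
  ]
}}

```text
time: 11.55
ee_pos: [0.6348, -0.035, 0.127]
eef_rot: [0.705, 0.71, 0.002, -0.003]
ft_force: [0.4, -2.0, -0.2]
width: 0.0454
```

```bash
python3 -c "
from h import *
camera('side');camera('side');to(.648,-.0292,.06,.0176)"
```

```text
t11.7 pos [ 0.6363 -0.031   0.1261] yaw 0.013 d [ 0.0117  0.0018 -0.0661] turn [-0.008 -0.     0.004] or [-0.     0.012 -3.137] j7 0.31 w 0.0453 F [-1.3 -0.4 -2.1]
```

Call:
{"fn": "apply_moves", "kwargs": {
  "deltas": [
    {"translation":[0.006,0.001,-0.025],"turn":[-0.008,0,0.004],"hand":0.04},
    {"translation":[0.006,0.001,-0.025],"turn":[0,0,0],"hand":0.04}
  ]
}}

```text
time: 11.85
ee_pos: [0.6506, -0.0286, 0.0773]
eef_rot: [0.7, 0.714, 0.001, 0.002]
ft_force: [0.7, 1.0, -1.6]
width: 0.0456
```

```bash
python3 -c "
from h import *
camera('side');camera('side');to(.648,-.0292,.07,.0176)"
```

```text
t11.9 pos [ 0.6484 -0.0294  0.0749] yaw 0.018 d [-0.0004  0.0002 -0.0049] turn [ 0.002 -0.001 -0.   ] or [2.000e-03 3.000e-03 3.141e+00] j7 0.33 w 0.0457 F [-0.9 -0.  -0.9]
```

Call:
{"fn": "apply_moves", "kwargs": {
  "deltas": [
    {"translation":[0,0,-0.01],"turn":[0.002,0,0],"hand":0.04}
  ]
}}

```text
time: 12.05
ee_pos: [0.6491, -0.0302, 0.0663]
eef_rot: [0.701, 0.713, 0.0, 0.0]
ft_force: [0.4, -0.1, -0.9]
width: 0.0457
```

```bash
python3 -c "
from h import *
camera('side');camera('side');to(.648,-.0292,.051,.0176)"
```

```text
t12.2 pos [ 0.6474 -0.0297  0.0641] yaw 0.017 d [ 0.0006  0.0005 -0.0131] turn [-0.    -0.003  0.   ] or [-0.005  0.    -3.141] j7 0.34 w 0.0455 F [-1.   0.3 -1.5]
```

Call:
{"fn": "apply_moves", "kwargs": {
  "deltas": [
    {"translation":[0,0,-0.005],"turn":[0,0,0],"hand":0.04}
  ]
}}

```text
time: 12.25
ee_pos: [0.6479, -0.03, 0.0603]
eef_rot: [0.701, 0.713, -0.0, -0.001]
ft_force: [0.1, 0.1, -1.1]
width: 0.0453
```

```bash
python3 -c "
from h import *
camera('side');camera('side');to(.648,-.0292,.051,.0176)"
```

```text
t12.3 pos [ 0.6472 -0.0298  0.0591] yaw 0.017 d [ 0.0008  0.0006 -0.0081] turn [-0.    -0.003  0.001] or [-0.005  0.    -3.141] j7 0.34 w 0.0458 F [ 0.6 -0.4 -2.2]
```

Call:
{"fn": "apply_moves", "kwargs": {
  "deltas": [
    {"translation":[0.0008,0.0006,-0.006],"turn":[0,-0.003,0],"hand":0.04}
  ]
}}

```text
time: 12.45
ee_pos: [0.6486, -0.0294, 0.0541]
eef_rot: [0.701, 0.713, 0.001, 0.0]
ft_force: [0.4, 0.1, -2.3]
width: 0.0457
```

```bash
python3 -c "
from h import *
camera('side');camera('side');to(.648,-.0292,.051,.0176)"
```

```text
t12.6 pos [ 0.6477 -0.029   0.0526] yaw 0.017 d [ 0.0003 -0.0002 -0.0016] turn [-0.001 -0.001  0.   ] or [-1.000e-03  1.000e-03 -3.141e+00] j7 0.35 w 0.0453 F [ 0.  0. -1.]
```

Call:
{"fn": "apply_moves", "kwargs": {
  "deltas": [
    {"translation":[0,0,0],"turn":[0,0,0],"hand":0.07},
    {"translation":[0,0,0],"turn":[0,0,0],"hand":0.07},
    {"translation":[0,0,0.025],"turn":[0,0,0],"hand":0.07},
    {"translation":[0,0,0.04],"turn":[0,0,0],"hand":0.087},
    {"translation":[-0.03,-0.012,0.02],"turn":[0,0,0],"hand":0.087}
  ]
}}

```text
time: 13.05
ee_pos: [0.6181, -0.039, 0.1379]
eef_rot: [0.7, 0.714, -0.001, -0.001]
ft_force: [-0.5, -0.5, 0.7]
width: 0.0774
```

Call:
{"fn": "apply_moves", "kwargs": {
  "deltas": [
    {"translation":[-0.035,-0.02,0.02],"turn":[0,0,0],"hand":0.087},
    {"translation":[-0.035,-0.02,0],"turn":[0,0,0],"hand":0.087},
    {"translation":[-0.035,-0.02,0],"turn":[0,0,0],"hand":0.087},
    {"translation":[-0.02,-0.02,0],"turn":[0,0,0],"hand":0.087}
  ]
}}

```text
time: 13.45
ee_pos: [0.491, -0.1211, 0.162]
eef_rot: [0.699, 0.715, 0.002, 0.001]
ft_force: [0.2, -0.3, 1.6]
width: 0.0868
```

```bash
python3 -c "
from h import *
camera('side');im,c,s=snap('w9');to(.479,-.0912,.044,.0176);print(blob(im,c,'yel'));print(blob(im,c,'grn'));print(blob(im,c,'red',.060))"
```

```text
t13.6 pos [ 0.4905 -0.1231  0.1624] yaw 0.019 d [-0.0115  0.0319 -0.1184] turn [-0.002  0.004 -0.001] or [-6.000e-03 -3.000e-03  3.141e+00] j7 0.33 w 0.087 F [ 0.7 -0.1  0. ]
(array([ 0.4787, -0.0902,  0.052 ]), array([ 0.4789, -0.0902,  0.052 ]), array([296, 150,  29,  28, 642], dtype=int32))
None
(array([ 0.6464, -0.0294,  0.06  ]), array([ 0.6462, -0.0294,  0.06  ]), array([ 482,   84,   37,   44, 1242], dtype=int32))
```

Call:
{"fn": "apply_moves", "kwargs": {
  "deltas": [
    {"translation":[-0.006,0.015,-0.03],"turn":[0,0.004,0],"hand":0.087},
    {"translation":[-0.006,0.015,-0.03],"turn":[0,0,0],"hand":0.087},
    {"translation":[0,0.002,-0.03],"turn":[0,0,0],"hand":0.087}
  ]
}}

```text
time: 13.85
ee_pos: [0.4826, -0.0904, 0.0749]
eef_rot: [0.701, 0.713, 0.006, 0.002]
ft_force: [1.0, 0.4, 1.1]
width: 0.0866
```

```bash
python3 -c "
from h import *
camera('side');camera('side');to(.4789,-.0905,.044,.0176)"
```

```text
t13.9 pos [ 0.4802 -0.0914  0.0729] yaw 0.016 d [-0.0013  0.0009 -0.0289] turn [-0.003  0.006  0.002] or [ 0.009  0.005 -3.14 ] j7 0.37 w 0.0871 F [-0.1 -0.2  0.1]
```

Call:
{"fn": "apply_moves", "kwargs": {
  "deltas": [
    {"translation":[-0.001,0,-0.017],"turn":[-0.003,0.006,0.002],"hand":0.055},
    {"translation":[-0.001,0.001,-0.011],"turn":[0,0,0],"hand":0.055}
  ]
}}

```text
time: 14.15
ee_pos: [0.4807, -0.0912, 0.047]
eef_rot: [0.701, 0.713, 0.001, 0.001]
ft_force: [0.6, 0.2, -0.1]
width: 0.0779
```

```bash
python3 -c "
from h import *
camera('side');camera('side');to(.4789,-.0905,.044,.0176)"
```

```text
t14.2 pos [ 0.4802 -0.0913  0.0469] yaw 0.017 d [-0.0013  0.0008 -0.0029] turn [0.001 0.002 0.001] or [ 3.000e-03 -1.000e-03 -3.141e+00] j7 0.41 w 0.0707 F [0.7 0.1 0.9]
```

Call:
{"fn": "apply_moves", "kwargs": {
  "deltas": [
    {"translation":[0,0,0],"turn":[0,0,0],"hand":0.025},
    {"translation":[0,0,0],"turn":[0,0,0],"hand":0.025},
    {"translation":[0,0,0],"turn":[0,0,0],"hand":0.025},
    {"translation":[0,0,0],"turn":[0,0,0],"hand":0.025},
    {"translation":[0,0,0],"turn":[0,0,0],"hand":0.025}
  ],
  "newtons": 15
}}

```text
time: 14.75
ee_pos: [0.4825, -0.092, 0.0504]
eef_rot: [0.702, 0.713, 0.002, 0.002]
ft_force: [-1.7, 0.5, 0.4]
width: 0.031
```

```bash
python3 -c "
from h import *
to(.4789,-.0905,.044,.0176)"
```

```text
t14.8 pos [ 0.4825 -0.092   0.0504] yaw 0.016 d [-0.0036  0.0015 -0.0064] turn [0.    0.007 0.002] or [ 0.011 -0.    -3.14 ] j7 0.41 w 0.031 F [-1.7  0.5  0.4]
```

Call:
{"fn": "apply_moves", "kwargs": {
  "deltas": [
    {"translation":[0,0,0.03],"turn":[0,0.004,0],"hand":0.02},
    {"translation":[0,0,0.04],"turn":[0,0.003,0],"hand":0.02},
    {"translation":[0.035,-0.01,0.01],"turn":[0,0,0],"hand":0.02},
    {"translation":[0.035,-0.01,0],"turn":[0,0,0],"hand":0.02},
    {"translation":[0.035,-0.01,0],"turn":[0,0,0],"hand":0.02}
  ],
  "newtons": 20
}}

```text
time: 15.25
ee_pos: [0.5888, -0.1178, 0.1382]
eef_rot: [0.699, 0.715, 0.007, -0.002]
ft_force: [0.1, -0.3, -0.2]
width: 0.0291
```

Call:
{"fn": "apply_moves", "kwargs": {
  "deltas": [
    {"translation":[0.03,-0.008,0],"turn":[0,0,0],"hand":0.02},
    {"translation":[0.02,-0.004,0],"turn":[0,0,0],"hand":0.02}
  ]
}}

```text
time: 15.45
ee_pos: [0.6423, -0.1301, 0.1379]
eef_rot: [0.699, 0.716, 0.007, -0.001]
ft_force: [-1.0, 0.2, -0.9]
width: 0.0292
```

```bash
python3 -c "
from h import *
camera('side');camera('side');to(.6502,-.1343,.083,.0176)"
```

```text
t15.6 pos [ 0.6424 -0.1301  0.1376] yaw 0.024 d [ 0.0078 -0.0042 -0.0546] turn [-0.011  0.008 -0.007] or [-0.012 -0.017  3.135] j7 0.49 w 0.0291 F [-0.3  0.2 -1.8]
```

Call:
{"fn": "apply_moves", "kwargs": {
  "deltas": [
    {"translation":[0.004,-0.002,-0.028],"turn":[-0.006,0.004,-0.004],"hand":0.02},
    {"translation":[0.004,-0.002,-0.024],"turn":[-0.005,0.004,-0.003],"hand":0.02}
  ]
}}

```text
time: 15.75
ee_pos: [0.6515, -0.1351, 0.0873]
eef_rot: [0.701, 0.713, 0.001, 0.002]
ft_force: [0.2, 0.7, -1.0]
width: 0.029
```

```bash
python3 -c "
from h import *
camera('side');camera('side');to(.6502,-.1343,.08,.0176);snap('w10')"
```

```text
t15.8 pos [ 0.65   -0.1347  0.0853] yaw 0.016 d [ 0.0002  0.0004 -0.0053] turn [ 0.001 -0.001  0.001] or [-1.00e-03 -1.00e-03 -3.14e+00] j7 0.51 w 0.0292 F [-1.1 -0.2 -1. ]
```

View pics/w10.png

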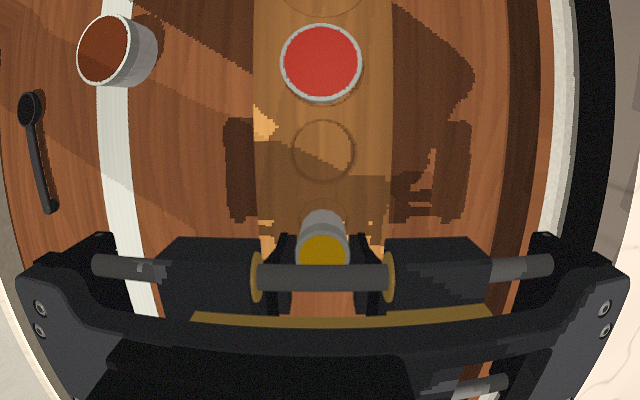

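Red is seated in its well, and the yellow tin is held upright over hole0. Lowering.

Call:
{"fn": "apply_moves", "kwargs": {
  "deltas": [
    {"translation":[0,0,-0.013],"turn":[0.001,0,0],"hand":0.02}
  ]
}}

```text
time: 16.0
ee_pos: [0.6517, -0.1355, 0.0769]
eef_rot: [0.701, 0.713, 0.002, 0.002]
ft_force: [-6.4, 6.4, 24.3]
width: 0.0294
```

```bash
python3 -c "
from h import *
camera('side');camera('side');to(.6502,-.1343,.06,.0176)
im,c,s=load('w10');print(onz(c,(103,50),.052),onz(c,(323,151),.034))"
```

```text
t16.1 pos [ 0.6511 -0.1346  0.0751] yaw 0.017 d [-0.0009  0.0003 -0.0151] turn [-0.001  0.003  0.001] or [ 5.000e-03  1.000e-03 -3.141e+00] j7 0.52 w 0.0294 F [ 0.  -0.1  2.1]
[ 0.49738183 -0.00553537  0.052     ] [ 0.65032784 -0.08299341  0.034     ]
```

Call:
{"fn": "apply_moves", "kwargs": {
  "deltas": [
    {"translation":[0,0,-0.006],"turn":[0,0,0],"hand":0.02}
  ]
}}

```text
time: 16.2
ee_pos: [0.6521, -0.1339, 0.072]
eef_rot: [0.701, 0.713, 0.003, 0.001]
ft_force: [-7.4, 7.6, 20.8]
width: 0.0293
```

```bash
python3 -c "
from h import *
camera('side');camera('side');to(.6502,-.1343,.06,.0176)"
```

```text
t16.3 pos [ 0.6517 -0.1337  0.0704] yaw 0.018 d [-0.0015 -0.0006 -0.0104] turn [-0.002  0.006 -0.   ] or [-9.000e-03 -3.000e-03  3.141e+00] j7 0.52 w 0.0296 F [-0.9  1.9  0. ]
```

Call:
{"fn": "apply_moves", "kwargs": {
  "deltas": [
    {"translation":[-0.0015,0.0015,-0.003],"turn":[-0.002,0.006,0],"hand":0.02}
  ]
}}

```text
time: 16.4
ee_pos: [0.6503, -0.1324, 0.0683]
eef_rot: [0.701, 0.713, 0.0, 0.0]
ft_force: [-0.5, 0.2, -1.1]
width: 0.0296
```

```bash
python3 -c "
from h import *
print(readout.read_state()['ft_force']);camera('side');im,c,s=snap('w11');to(.6502,-.1343,.06,.0176)
cv2.imwrite('pics/w11c.png',cv2.resize(im[130:330,200:450],(750,600),interpolation=2))"
```

```text
[-0.45355371  0.20737668 -1.14634119]
t16.5 pos [ 0.65   -0.1318  0.0674] yaw 0.018 d [ 0.0002 -0.0025 -0.0074] turn [-0.    -0.001 -0.001] or [ 1.000e-03 -0.000e+00  3.141e+00] j7 0.52 w 0.0294 F [ 0.2  0.  -0.3]
```

View pics/w11c.png

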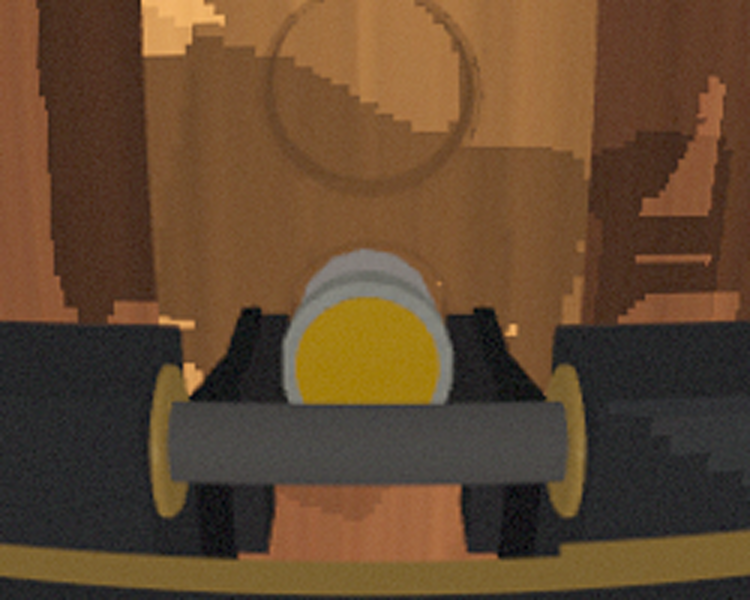

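The tin sits in the rim of hole0, with the well edge faintly visible at (440,280), and there is no force now. Continuing down.

Call:
{"fn": "apply_moves", "kwargs": {
  "deltas": [
    {"translation":[0,0,-0.006],"turn":[0,0,0],"hand":0.02}
  ]
}}

```text
time: 16.6
ee_pos: [0.6503, -0.1321, 0.0619]
eef_rot: [0.701, 0.713, 0.0, 0.0]
ft_force: [0.3, 0.3, -1.7]
width: 0.0292
```

```bash
python3 -c "
from h import *
camera('side');camera('side');to(.6502,-.1343,.06,.0176)"
```

```text
t16.7 pos [ 0.6494 -0.1317  0.0603] yaw 0.018 d [ 0.0008 -0.0026 -0.0003] turn [-0.    -0.002 -0.001] or [ 3.000e-03 -0.000e+00  3.141e+00] j7 0.52 w 0.0295 F [-0.5 -0.   0.1]
```

Call:
{"fn": "apply_moves", "kwargs": {
  "deltas": [
    {"translation":[0,0,-0.004],"turn":[0,0,0],"hand":0.02}
  ]
}}

```text
time: 16.8
ee_pos: [0.6501, -0.1326, 0.0573]
eef_rot: [0.701, 0.713, -0.0, 0.0]
ft_force: [-3.6, -3.3, 25.0]
width: 0.0298
```

```bash
python3 -c "
from h import *
print(readout.read_state()['ft_force']);camera('side');camera('side');to(.6502,-.1343,.06,.0176)"
```

```text
[-3.55497097 -3.30866876 24.99208711]
t16.9 pos [ 0.6501 -0.1328  0.0574] yaw 0.017 d [ 0.0001 -0.0015  0.0026] turn [ 0.001 -0.     0.   ] or [-0.000e+00 -1.000e-03 -3.141e+00] j7 0.52 w 0.0298 F [-1.7 -0.   7.2]
```

Call:
{"fn": "apply_moves", "kwargs": {
  "deltas": [
    {"translation":[0,0,0],"turn":[0,0,0],"hand":0.05},
    {"translation":[0,0,0],"turn":[0,0,0],"hand":0.05},
    {"translation":[0,0,0.025],"turn":[0,0,0],"hand":0.06},
    {"translation":[0,0,0.04],"turn":[0,0,0],"hand":0.087},
    {"translation":[-0.03,0.012,0.02],"turn":[0,0,0],"hand":0.087}
  ]
}}

```text
time: 17.4
ee_pos: [0.6193, -0.1219, 0.1407]
eef_rot: [0.701, 0.713, -0.003, -0.001]
ft_force: [0.1, 0.3, 1.5]
width: 0.0612
```

Call:
{"fn": "apply_moves", "kwargs": {
  "deltas": [
    {"translation":[-0.035,0.015,0.02],"turn":[0,0,0],"hand":0.087},
    {"translation":[-0.035,0.015,0],"turn":[0,0,0],"hand":0.087},
    {"translation":[-0.035,0.015,0],"turn":[0,0,0],"hand":0.087},
    {"translation":[-0.02,0.015,0],"turn":[0,0,0],"hand":0.087}
  ]
}}

```text
time: 17.8
ee_pos: [0.4905, -0.0622, 0.1618]
eef_rot: [0.702, 0.712, -0.002, -0.0]
ft_force: [-0.9, 0.5, 0.8]
width: 0.0859
```

Run:
```python
from h import *
camera('side');im,c,s=snap('w12');to(.4945,0,.044,.0176)
print('grn',blob(im,c,'grn'));print(blob(im,c,'yel',.06));print(blob(im,c,'red',.06))
m=cv2.inRange(cv2.cvtColor(im,cv2.COLOR_BGR2HSV),(0,60,20),(12,255,255))
o=rect(im,c,.54,.05,.1,.1,.052,6);cv2.imwrite('pics/br.png',o)
```

```text
t17.9 pos [ 0.4906 -0.06    0.162 ] yaw 0.018 d [ 0.0039  0.06   -0.118 ] turn [ 0.001 -0.003 -0.   ] or [5.000e-03 1.000e-03 3.142e+00] j7 0.19 w 0.0866 F [-0.  1.  1.]
grn (array([0.4857, 0.0796, 0.052 ]), array([0.4855, 0.0796, 0.052 ]), array([ 302,   22,   39,   36, 1102], dtype=int32))
None
(array([ 0.6458, -0.0283,  0.06  ]), array([ 0.6462, -0.0285,  0.06  ]), array([ 478,  154,   36,   44, 1204], dtype=int32))
```

View pics/br.png

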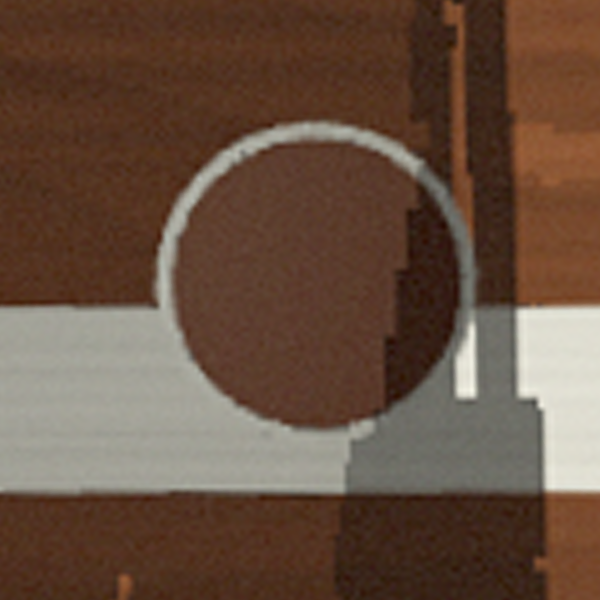

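Call:
{"fn": "apply_moves", "kwargs": {
  "deltas": [
    {"translation":[0.001,0.025,-0.02],"turn":[0,0,0],"hand":0.087},
    {"translation":[0.001,0.025,-0.03],"turn":[0,0,0],"hand":0.087},
    {"translation":[0,0.003,-0.03],"turn":[0,0,0],"hand":0.087}
  ]
}}

```text
time: 18.2
ee_pos: [0.4966, -0.0048, 0.0838]
eef_rot: [0.701, 0.713, 0.004, 0.001]
ft_force: [0.9, 1.0, -0.3]
width: 0.0869
```

```bash
python3 -c "
from h import *
camera('side');camera('side');to(.4932,-.0028,.044,.0176)"
```

```text
t18.3 pos [ 0.4938 -0.0075  0.0817] yaw 0.015 d [-0.0006  0.0047 -0.0377] turn [-0.001  0.001  0.002] or [ 1.000e-03  2.000e-03 -3.139e+00] j7 0.2 w 0.0872 F [-0.  -0.1  0.7]
```

Call:
{"fn": "apply_moves", "kwargs": {
  "deltas": [
    {"translation":[0,0.003,-0.02],"turn":[0,0,0],"hand":0.075},
    {"translation":[-0.001,0.004,-0.016],"turn":[0,0,0.002],"hand":0.07}
  ]
}}

```text
time: 18.5
ee_pos: [0.4954, -0.0027, 0.0477]
eef_rot: [0.702, 0.712, 0.002, 0.001]
ft_force: [0.8, 0.3, 1.0]
width: 0.0775
```

```bash
python3 -c "
from h import *
camera('side');camera('side');to(.4932,-.0028,.044,.0176)"
```

```text
t18.6 pos [ 0.4944 -0.0024  0.047 ] yaw 0.015 d [-0.0012 -0.0004 -0.003 ] turn [0.    0.002 0.002] or [ 3.000e-03 -0.000e+00 -3.139e+00] j7 0.24 w 0.073 F [ 0.7 -0.  -0.4]
```

Call:
{"fn": "apply_moves", "kwargs": {
  "deltas": [
    {"translation":[0,0,0],"turn":[0,0,0],"hand":0.045},
    {"translation":[0,0,0],"turn":[0,0,0],"hand":0.045},
    {"translation":[0,0,0],"turn":[0,0,0],"hand":0.045}
  ],
  "newtons": 20
}}

```text
time: 18.9
ee_pos: [0.4959, -0.0037, 0.0496]
eef_rot: [0.702, 0.712, 0.002, 0.002]
ft_force: [1.2, -0.4, -1.8]
width: 0.0539
```

```bash
python3 -c "
from h import *
to(.4932,-.0028,.044,.0176)"
```

```text
t18.9 pos [ 0.4959 -0.0037  0.0496] yaw 0.014 d [-0.0027  0.0009 -0.0056] turn [-0.     0.005  0.004] or [ 0.007  0.    -3.138] j7 0.24 w 0.0539 F [ 1.2 -0.4 -1.8]
```

Call:
{"fn": "apply_moves", "kwargs": {
  "deltas": [
    {"translation":[0,0,0.03],"turn":[0,0.003,0],"hand":0.045},
    {"translation":[0,0,0.04],"turn":[0,0.002,0.002],"hand":0.045},
    {"translation":[0.032,0.009,0.01],"turn":[0,0,0],"hand":0.045},
    {"translation":[0.032,0.009,0],"turn":[0,0,0],"hand":0.045},
    {"translation":[0.032,0.009,0],"turn":[0,0,0],"hand":0.045}
  ],
  "newtons": 25
}}

```text
time: 19.4
ee_pos: [0.5928, 0.0243, 0.1388]
eef_rot: [0.702, 0.712, 0.006, -0.002]
ft_force: [0.6, 0.5, -1.3]
width: 0.0531
```

Call:
{"fn": "apply_moves", "kwargs": {
  "deltas": [
    {"translation":[0.03,0.008,0],"turn":[0,0,0],"hand":0.045},
    {"translation":[0.014,0.002,0],"turn":[0,0,0],"hand":0.045}
  ]
}}

```text
time: 19.6
ee_pos: [0.6405, 0.0368, 0.1399]
eef_rot: [0.701, 0.713, 0.007, -0.002]
ft_force: [0.3, 0.8, -1.5]
width: 0.0534
```

```bash
python3 -c "
from h import *
camera('side');camera('side');to(.647,.0356,.083,.0176)"
```

```text
t19.7 pos [0.6399 0.0357 0.1398] yaw 0.017 d [ 0.0071 -0.0001 -0.0568] turn [-0.011  0.008  0.001] or [ 0.012  0.017 -3.141] j7 0.23 w 0.0533 F [-0.5 -1.2 -1.5]
```

Call:
{"fn": "apply_moves", "kwargs": {
  "deltas": [
    {"translation":[0.004,0,-0.028],"turn":[-0.006,0.004,0],"hand":0.045},
    {"translation":[0.003,0,-0.026],"turn":[-0.005,0.004,0.001],"hand":0.045}
  ]
}}

```text
time: 19.9
ee_pos: [0.6483, 0.0345, 0.0888]
eef_rot: [0.701, 0.713, 0.002, 0.002]
ft_force: [-0.2, 0.1, -1.8]
width: 0.0536
```

```bash
python3 -c "
from h import *
camera('side');camera('side');to(.647,.0356,.076,.0176)"
```

```text
t20.0 pos [0.6463 0.0344 0.0864] yaw 0.017 d [ 0.0007  0.0012 -0.0104] turn [0.001 0.    0.001] or [ 0.000e+00 -1.000e-03 -3.141e+00] j7 0.25 w 0.0535 F [-0.   0.8 -1.2]
```

Call:
{"fn": "apply_moves", "kwargs": {
  "deltas": [
    {"translation":[0,0,-0.01],"turn":[0,0,0],"hand":0.045}
  ]
}}

```text
time: 20.1
ee_pos: [0.6469, 0.0339, 0.0783]
eef_rot: [0.701, 0.713, 0.001, 0.001]
ft_force: [-0.2, 0.4, 0.1]
width: 0.0534
```

```bash
python3 -c "
from h import *
camera('side');camera('side');to(.647,.0356,.0576,.0176)"
```

```text
t20.2 pos [0.6454 0.0343 0.0761] yaw 0.017 d [ 0.0016  0.0013 -0.0185] turn [ 0.001 -0.001  0.001] or [-2.000e-03 -1.000e-03 -3.141e+00] j7 0.26 w 0.0534 F [-0.3  0.  -1.6]
```

Call:
{"fn": "apply_moves", "kwargs": {
  "deltas": [
    {"translation":[0.0018,0.0013,-0.004],"turn":[0,0,0],"hand":0.045}
  ]
}}

```text
time: 20.3
ee_pos: [0.6475, 0.0354, 0.0733]
eef_rot: [0.701, 0.713, 0.0, 0.0]
ft_force: [-0.6, 0.6, -1.4]
width: 0.0532
```

```bash
python3 -c "
from h import *
print(readout.read_state()['ft_force'].round(1));camera('side');camera('side');to(.647,.0356,.0576,.0176)"
```

```text
[-0.6  0.6 -1.4]
t20.4 pos [0.6473 0.036  0.0724] yaw 0.017 d [-0.0003 -0.0004 -0.0148] turn [ 0.    -0.001  0.001] or [-1.000e-03 -0.000e+00 -3.141e+00] j7 0.26 w 0.0532 F [ 0.5  0.7 -0.7]
```

Call:
{"fn": "apply_moves", "kwargs": {
  "deltas": [
    {"translation":[0,0,-0.006],"turn":[0,0,0],"hand":0.045}
  ]
}}

```text
time: 20.5
ee_pos: [0.648, 0.0361, 0.0673]
eef_rot: [0.701, 0.713, 0.0, 0.0]
ft_force: [-0.4, -0.1, -2.0]
width: 0.0534
```

```bash
python3 -c "
from h import *
print(readout.read_state()['ft_force'].round(1));camera('side');camera('side');to(.647,.0356,.0576,.0176)"
```

```text
[-0.4 -0.1 -2. ]
t20.6 pos [0.647  0.0362 0.0658] yaw 0.017 d [-0.     -0.0006 -0.0082] turn [ 0.    -0.001  0.001] or [-2.000e-03 -0.000e+00 -3.141e+00] j7 0.26 w 0.0537 F [-0.4  0.8 -2.4]
```

Call:
{"fn": "apply_moves", "kwargs": {
  "deltas": [
    {"translation":[0,0,-0.006],"turn":[0,0,0],"hand":0.045}
  ]
}}

```text
time: 20.7
ee_pos: [0.6475, 0.0361, 0.0603]
eef_rot: [0.701, 0.713, -0.0, -0.0]
ft_force: [0.5, -1.1, -1.4]
width: 0.0533
```

```bash
python3 -c "
from h import *
print(readout.read_state()['ft_force'].round(1));camera('side');camera('side');to(.647,.0356,.0576,.0176)"
```

```text
[ 0.5 -1.1 -1.4]
t20.8 pos [0.6465 0.0362 0.0589] yaw 0.017 d [ 0.0005 -0.0006 -0.0013] turn [ 0.    -0.002  0.001] or [-0.004 -0.    -3.141] j7 0.26 w 0.0531 F [-0.1  0.1 -1.5]
```

Call:
{"fn": "apply_moves", "kwargs": {
  "deltas": [
    {"translation":[0,0,0],"turn":[0,0,0],"hand":0.075},
    {"translation":[0,0,0],"turn":[0,0,0],"hand":0.075},
    {"translation":[0,0,0.025],"turn":[0,0,0],"hand":0.08},
    {"translation":[0,0,0.04],"turn":[0,0,0],"hand":0.087},
    {"translation":[-0.03,0,0.02],"turn":[0,0,0],"hand":0.087}
  ]
}}

```text
time: 21.3
ee_pos: [0.6165, 0.0358, 0.1439]
eef_rot: [0.701, 0.713, -0.003, -0.001]
ft_force: [-1.0, 0.6, 0.5]
width: 0.0834
```

Call:
{"fn": "apply_moves", "kwargs": {
  "deltas": [
    {"translation":[-0.035,0,0.02],"turn":[0,0,0],"hand":0.087},
    {"translation":[-0.035,0,0],"turn":[0,0,0],"hand":0.087},
    {"translation":[-0.035,0,0],"turn":[0,0,0],"hand":0.087},
    {"translation":[-0.022,0,0],"turn":[0,0,0],"hand":0.087}
  ]
}}

```text
time: 21.7
ee_pos: [0.4876, 0.0343, 0.1672]
eef_rot: [0.702, 0.713, -0.0, 0.0]
ft_force: [0.6, -0.3, 1.6]
width: 0.0868
```

```bash
python3 -c "
from h import *
camera('side');im,c,s=snap('w13');to(.4856,.0797,.044,.0176);print(blob(im,c,'grn'))"
```

```text
t21.8 pos [0.4872 0.0349 0.1675] yaw 0.016 d [-0.0016  0.0448 -0.1235] turn [-0.002 -0.001  0.002] or [-1.00e-03  3.00e-03 -3.14e+00] j7 -0.04 w 0.0873 F [0.4 0.3 0.8]
(array([0.4856, 0.0807, 0.052 ]), array([0.4855, 0.0807, 0.052 ]), array([ 304,  131,   38,   37, 1085], dtype=int32))
```

Green is unchanged at (0.4856, 0.0805).

Call:
{"fn": "apply_moves", "kwargs": {
  "deltas": [
    {"translation":[0,0.02,-0.03],"turn":[0,0,0],"hand":0.087},
    {"translation":[0,0.02,-0.035],"turn":[0,0,0],"hand":0.08},
    {"translation":[-0.001,0.004,-0.025],"turn":[0,0,0],"hand":0.07}
  ]
}}

```text
time: 22.1
ee_pos: [0.4912, 0.0819, 0.0798]
eef_rot: [0.701, 0.713, 0.008, -0.0]
ft_force: [-0.2, 0.3, -0.5]
width: 0.0786
```

```bash
python3 -c "
from h import *
camera('side');camera('side');to(.4856,.0805,.044,.0176)"
```

```text
t22.2 pos [0.4894 0.0798 0.0787] yaw 0.015 d [-0.0038  0.0007 -0.0347] turn [-0.008  0.006  0.003] or [ 0.01   0.012 -3.139] j7 0.04 w 0.0726 F [ 0.7 -0.5  0.1]
```

Call:
{"fn": "apply_moves", "kwargs": {
  "deltas": [
    {"translation":[-0.002,0,-0.02],"turn":[-0.004,0.003,0.002],"hand":0.06},
    {"translation":[-0.003,0.001,-0.016],"turn":[-0.004,0.003,0.002],"hand":0.06}
  ]
}}

```text
time: 22.4
ee_pos: [0.4877, 0.0797, 0.045]
eef_rot: [0.701, 0.713, 0.002, 0.002]
ft_force: [-0.6, 0.3, 0.2]
width: 0.0631
```

```bash
python3 -c "
from h import *
camera('side');camera('side');to(.4856,.0805,.044,.0176)"
```

```text
t22.5 pos [0.4866 0.0797 0.0443] yaw 0.017 d [-0.001   0.0008 -0.0003] turn [0.001 0.003 0.   ] or [ 4.000e-03 -2.000e-03 -3.141e+00] j7 0.08 w 0.0614 F [-0.9  0.2 -0.3]
```

Call:
{"fn": "apply_moves", "kwargs": {
  "deltas": [
    {"translation":[-0.001,0,-0.001],"turn":[0,0,0],"hand":0.03},
    {"translation":[-0.001,0,-0.001],"turn":[0,0,0],"hand":0.03},
    {"translation":[0,0,0],"turn":[0,0,0],"hand":0.03},
    {"translation":[0,0,0],"turn":[0,0,0],"hand":0.03}
  ],
  "newtons": 15
}}

```text
time: 22.9
ee_pos: [0.4867, 0.0793, 0.0453]
eef_rot: [0.701, 0.713, 0.002, 0.002]
ft_force: [0.2, -0.4, -0.7]
width: 0.0378
```

```bash
python3 -c "
from h import *
to(.4856,.0805,.044,.0176)"
```

```text
t22.9 pos [0.4867 0.0793 0.0453] yaw 0.016 d [-0.0011  0.0012 -0.0013] turn [-0.001  0.006  0.002] or [ 1.00e-02  1.00e-03 -3.14e+00] j7 0.08 w 0.0378 F [ 0.2 -0.4 -0.7]
```

Call:
{"fn": "apply_moves", "kwargs": {
  "deltas": [
    {"translation":[0,0,0.035],"turn":[0,0.003,0],"hand":0.03},
    {"translation":[0,0,0.04],"turn":[0,0.003,0],"hand":0.03},
    {"translation":[0.03,-0.03,0.01],"turn":[0,0,0],"hand":0.03},
    {"translation":[0.03,-0.03,0],"turn":[0,0,0],"hand":0.03},
    {"translation":[0.03,-0.03,0],"turn":[0,0,0],"hand":0.03}
  ],
  "newtons": 20
}}

```text
time: 23.4
ee_pos: [0.5769, -0.0008, 0.1368]
eef_rot: [0.694, 0.72, 0.005, -0.003]
ft_force: [-0.5, 0.9, -0.7]
width: 0.0378
```

Call:
{"fn": "apply_moves", "kwargs": {
  "deltas": [
    {"translation":[0.03,-0.03,0],"turn":[0,0,0],"hand":0.03},
    {"translation":[0.025,-0.025,0],"turn":[0,0,0],"hand":0.03}
  ]
}}

```text
time: 23.6
ee_pos: [0.6347, -0.0575, 0.1374]
eef_rot: [0.693, 0.721, 0.006, -0.003]
ft_force: [0.1, 0.0, -0.3]
width: 0.0373
```

```bash
python3 -c "
from h import *
camera('side');camera('side');to(.6492,-.0852,.08,.0176)"
```

```text
t23.7 pos [ 0.6349 -0.0614  0.1374] yaw 0.034 d [ 0.0143 -0.0238 -0.0574] turn [-0.008  0.005 -0.016] or [-0.007 -0.013  3.125] j7 0.41 w 0.0374 F [-1.3  0.5 -1.5]
```

Call:
{"fn": "apply_moves", "kwargs": {
  "deltas": [
    {"translation":[0.007,-0.012,-0.015],"turn":[-0.004,0.003,-0.008],"hand":0.03},
    {"translation":[0.007,-0.012,-0.02],"turn":[-0.004,0.002,-0.008],"hand":0.03},
    {"translation":[0,0,-0.015],"turn":[0,0,0],"hand":0.03}
  ]
}}

```text
time: 24.0
ee_pos: [0.6507, -0.0864, 0.0883]
eef_rot: [0.701, 0.713, 0.001, 0.001]
ft_force: [-0.9, 0.3, -0.2]
width: 0.0375
```

```bash
python3 -c "
from h import *
camera('side');camera('side');to(.6492,-.0852,.076,.0176)"
```

```text
t24.1 pos [ 0.6493 -0.0843  0.087 ] yaw 0.019 d [-0.0001 -0.0009 -0.011 ] turn [-0.001 -0.    -0.001] or [ 0.00e+00 -2.00e-03  3.14e+00] j7 0.46 w 0.0372 F [-1.  -0.5 -1. ]
```

Call:
{"fn": "apply_moves", "kwargs": {
  "deltas": [
    {"translation":[0.0005,-0.001,-0.01],"turn":[0,0,0],"hand":0.03}
  ]
}}

```text
time: 24.2
ee_pos: [0.6505, -0.0844, 0.0783]
eef_rot: [0.7, 0.714, 0.001, 0.0]
ft_force: [0.8, 0.4, -0.7]
width: 0.0376
```

```bash
python3 -c "
from h import *
camera('side');camera('side');to(.6492,-.0852,.07,.0176)"
```

```text
t24.3 pos [ 0.6491 -0.084   0.0761] yaw 0.02 d [ 0.0001 -0.0012 -0.0061] turn [-0.002 -0.002 -0.003] or [ 3.000e-03 -3.000e-03  3.139e+00] j7 0.46 w 0.0375 F [-0.1 -0.3 -1.8]
```

Call:
{"fn": "apply_moves", "kwargs": {
  "deltas": [
    {"translation":[0.0005,0,-0.005],"turn":[0,0,0],"hand":0.03}
  ]
}}

```text
time: 24.4
ee_pos: [0.6501, -0.0836, 0.0719]
eef_rot: [0.7, 0.714, 0.001, -0.001]
ft_force: [-0.3, -0.2, -0.0]
width: 0.0372
```

```bash
python3 -c "
from h import *
print(readout.read_state()['ft_force'].round(1));camera('side');camera('side');to(.6492,-.0852,.0533,.0176)"
```

```text
[-0.3 -0.2 -0. ]
t24.5 pos [ 0.6495 -0.0835  0.0708] yaw 0.021 d [-0.0003 -0.0017 -0.0175] turn [-0.002 -0.002 -0.003] or [ 3.000e-03 -4.000e-03  3.138e+00] j7 0.47 w 0.0374 F [-0.3  0.3 -1.6]
```

Call:
{"fn": "apply_moves", "kwargs": {
  "deltas": [
    {"translation":[0,0,-0.004],"turn":[0,0,0],"hand":0.03}
  ]
}}

```text
time: 24.6
ee_pos: [0.6499, -0.0835, 0.0674]
eef_rot: [0.7, 0.715, 0.001, -0.001]
ft_force: [-0.0, -0.5, -0.9]
width: 0.0372
```

```bash
python3 -c "
from h import *
print(readout.read_state()['ft_force'].round(1));camera('side');camera('side');to(.6492,-.0852,.0533,.0176)"
```

```text
[-0.  -0.5 -0.9]
t24.7 pos [ 0.6495 -0.0836  0.0665] yaw 0.021 d [-0.0003 -0.0016 -0.0132] turn [-0.002 -0.002 -0.003] or [ 3.000e-03 -3.000e-03  3.138e+00] j7 0.47 w 0.0376 F [ 0.4 -1.4 -1.3]
```

Call:
{"fn": "apply_moves", "kwargs": {
  "deltas": [
    {"translation":[0,-0.001,-0.006],"turn":[0,0,-0.002],"hand":0.03}
  ]
}}

```text
time: 24.8
ee_pos: [0.65, -0.0845, 0.0611]
eef_rot: [0.7, 0.714, 0.001, -0.001]
ft_force: [0.1, -0.3, -0.4]
width: 0.0376
```

```bash
python3 -c "
from h import *
camera('side');camera('side');to(.6492,-.0852,.0533,.0176)"
```

```text
t24.9 pos [ 0.6489 -0.0845  0.0596] yaw 0.019 d [ 0.0003 -0.0007 -0.0063] turn [-0.002 -0.003 -0.001] or [ 0.005 -0.004  3.141] j7 0.47 w 0.0377 F [-0.5  0.  -0.1]
```

Call:
{"fn": "apply_moves", "kwargs": {
  "deltas": [
    {"translation":[0,0,-0.005],"turn":[0,0,0],"hand":0.03}
  ]
}}

```text
time: 25.0
ee_pos: [0.6493, -0.0846, 0.0549]
eef_rot: [0.7, 0.714, -0.0, -0.002]
ft_force: [-0.1, -0.2, -1.2]
width: 0.0374
```

```bash
python3 -c "
from h import *
print(readout.read_state()['ft_force'].round(1));camera('side');camera('side');to(.6492,-.0852,.0533,.0176)"
```

```text
[-0.1 -0.2 -1.2]
t25.1 pos [ 0.6485 -0.0843  0.0538] yaw 0.019 d [ 0.0007 -0.0009 -0.0005] turn [-0.002 -0.004 -0.001] or [ 0.007 -0.004  3.141] j7 0.47 w 0.0374 F [-0.4  0.4 -1.9]
```

Call:
{"fn": "apply_moves", "kwargs": {
  "deltas": [
    {"translation":[0,0,0],"turn":[0,0,0],"hand":0.058},
    {"translation":[0,0,0],"turn":[0,0,0],"hand":0.058},
    {"translation":[0,0,0.025],"turn":[0,0,0],"hand":0.065},
    {"translation":[0,0,0.045],"turn":[0,0,0],"hand":0.087},
    {"translation":[-0.02,0.025,0.035],"turn":[0,0,0],"hand":0.087}
  ]
}}

```text
time: 25.6
ee_pos: [0.6261, -0.062, 0.1573]
eef_rot: [0.702, 0.712, -0.004, -0.004]
ft_force: [0.2, 0.3, 0.6]
width: 0.0699
```

Call:
{"fn": "apply_moves", "kwargs": {
  "deltas": [
    {"translation":[-0.02,0.03,0.035],"turn":[0,0,0],"hand":0.087},
    {"translation":[-0.02,0.035,0.03],"turn":[0,0,0],"hand":0.087},
    {"translation":[-0.02,0.04,0.02],"turn":[0,0,0],"hand":0.087},
    {"translation":[-0.02,0.04,0.02],"turn":[0,0,0],"hand":0.087},
    {"translation":[-0.02,0.04,0],"turn":[0,0,0],"hand":0.087}
  ]
}}

```text
time: 26.1
ee_pos: [0.5246, 0.1229, 0.271]
eef_rot: [0.706, 0.709, -0.0, -0.002]
ft_force: [-0.2, 0.2, 0.4]
width: 0.0868
```

Call:
{"fn": "apply_moves", "kwargs": {
  "deltas": [
    {"translation":[-0.02,0.04,0],"turn":[0,0,0],"hand":0.087},
    {"translation":[-0.01,0.03,0],"turn":[0,0,0],"hand":0.087}
  ]
}}

```text
time: 26.3
ee_pos: [0.4922, 0.197, 0.2724]
eef_rot: [0.705, 0.709, 0.001, -0.004]
ft_force: [0.3, 0.9, -0.2]
width: 0.0871
```

```bash
python3 -c "
from h import *
camera('side');im,c,s=snap('w14');to(.5846,.3233,.2,2.57-np.pi/2);os=[]
for n,x,y,w in(('t2',.3864,.329,-1.26),('t3',.5846,.3233,2.575)):
    p,q,o=fit_tray(im,c,x,y,w,.008);print(n,p.round(4),round(q,3))"
```

```text
t26.4 pos [0.4917 0.1998 0.272 ] yaw 0.012 d [ 0.0929  0.1235 -0.072 ] turn [-0.005 -0.007  0.987] or [-0.008  0.005 -2.155] j7 -0.33 w 0.0869 F [ 0.4 -0.1 -1.3]
t2 [ 0.3865  0.3292 -1.2562] 0.989
t3 [0.5843 0.3233 2.5734] 0.987
```

Both trays are unmoved. The jar is close to t3, so I need its exact place against the gripper body.

```bash
python3 -c "
from h import *
im,c,s=load('w14');b=load('w1')
A=rect(im,c,.76,.5,.16,.2,.088,2.5);B=rect(b[0],b[1],.76,.5,.16,.2,.088,2.5)
sc=camera('scene')[:,:,::-1];sd=camera('side')[:,:,::-1]
C=cv2.resize(sc[330:400,320:400],(400,350),interpolation=2);D=cv2.resize(sd[100:170,260:340],(400,350),interpolation=2)
for o in(A,B):
    for q in range(0,400,50): cv2.line(o,(q,0),(q,6),(255,255,0),1);cv2.line(o,(0,q),(6,q),(255,255,0),1)
cv2.imwrite('pics/jar.png',np.hstack([np.vstack([A,B])[:600] if 0 else np.hstack([A[:350],B[:350]])[:, :800]]));
o=np.vstack([np.hstack([A[:250],B[:250]]),np.hstack([C,D])]);print(A.shape);cv2.imwrite('pics/jar.png',o)"
```

```text
(500, 400, 3)
```

View pics/jar.png

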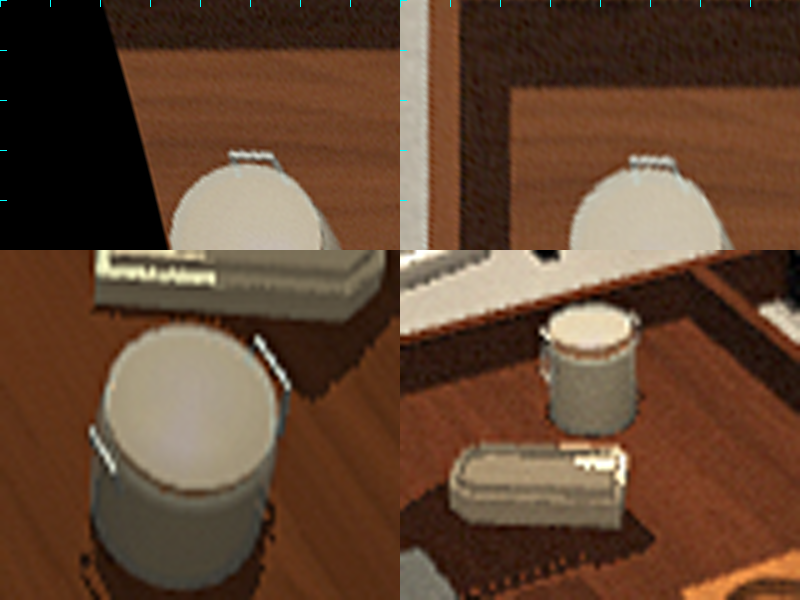

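The jar lid is centred at (0.664, 0.4015) with its top at z≈0.088, and both views agree. The gripper body would overhang it, so I'll grip t3 high, with TCP ≈0.035.

Call:
{"fn": "apply_moves", "kwargs": {
  "deltas": [
    {"translation":[0.013,0.017,0],"turn":[0,0,0.14],"hand":0.087},
    {"translation":[0.013,0.017,0],"turn":[0,0,0.14],"hand":0.087},
    {"translation":[0.013,0.017,-0.02],"turn":[0,0,0.14],"hand":0.087},
    {"translation":[0.013,0.017,-0.02],"turn":[0,0,0.14],"hand":0.087},
    {"translation":[0.013,0.017,-0.02],"turn":[0,0,0.14],"hand":0.087}
  ]
}}

```text
time: 27.0
ee_pos: [0.5662, 0.2722, 0.2142]
eef_rot: [0.415, 0.91, 0.003, -0.002]
ft_force: [-0.5, -0.4, 0.4]
width: 0.0872
```

Call:
{"fn": "apply_moves", "kwargs": {
  "deltas": [
    {"translation":[0.012,0.017,-0.02],"turn":[0,0,0.14],"hand":0.087},
    {"translation":[0.01,0.015,-0.02],"turn":[0,0,0.12],"hand":0.087}
  ]
}}

```text
time: 27.2
ee_pos: [0.5918, 0.3011, 0.1724]
eef_rot: [0.291, 0.957, 0.002, -0.002]
ft_force: [-1.8, -0.1, 0.5]
width: 0.0869
```

```bash
python3 -c "
from h import *
camera('side');camera('side');to(.5843,.3233,.1,2.5734-np.pi/2)"
```

```text
t27.3 pos [0.5903 0.3017 0.1698] yaw 0.98 d [-0.006   0.0216 -0.0698] turn [-0.003 -0.007  0.022] or [-0.01   0.004 -3.119] j7 0.7 w 0.0874 F [-1.6  0.2 -0.1]
```

Call:
{"fn": "apply_moves", "kwargs": {
  "deltas": [
    {"translation":[-0.003,0.011,-0.03],"turn":[-0.003,-0.007,0.012],"hand":0.087},
    {"translation":[-0.003,0.011,-0.035],"turn":[0,0,0.01],"hand":0.087}
  ]
}}

```text
time: 27.5
ee_pos: [0.5899, 0.319, 0.1094]
eef_rot: [0.286, 0.958, 0.002, 0.004]
ft_force: [0.4, -0.0, -0.9]
width: 0.0869
```

```bash
python3 -c "
from h import *
camera('side');camera('side');to(.5843,.3233,.035,2.5734-np.pi/2)"
```

```text
t27.6 pos [0.5868 0.3191 0.1055] yaw 0.993 d [-0.0025  0.0042 -0.0705] turn [0.002 0.003 0.01 ] or [ 4.000e-03 -3.000e-03 -3.132e+00] j7 0.71 w 0.0872 F [-0.5 -0.3 -0.3]
```

Call:
{"fn": "apply_moves", "kwargs": {
  "deltas": [
    {"translation":[0,0.001,-0.025],"turn":[0,0,0],"hand":0.087}
  ]
}}

```text
time: 27.7
ee_pos: [0.5898, 0.3191, 0.0849]
eef_rot: [0.287, 0.958, 0.001, 0.004]
ft_force: [0.6, 0.4, 0.4]
width: 0.087
```

```bash
python3 -c "
from h import *
camera('side');camera('side');to(.5843,.3233,.035,2.5734-np.pi/2)"
```

```text
t27.8 pos [0.5863 0.318  0.0797] yaw 0.99 d [-0.002   0.0053 -0.0447] turn [0.004 0.    0.013] or [ 0.    -0.007 -3.129] j7 0.72 w 0.0869 F [-0.4 -0.1  0.1]
```

Call:
{"fn": "apply_moves", "kwargs": {
  "deltas": [
    {"translation":[-0.002,0.005,-0.025],"turn":[0.004,0,0.013],"hand":0.087}
  ]
}}

```text
time: 27.9
ee_pos: [0.5875, 0.3222, 0.0597]
eef_rot: [0.282, 0.96, 0.002, 0.003]
ft_force: [0.7, 0.6, 0.1]
width: 0.0866
```

```bash
python3 -c "
from h import *
camera('side');camera('side');to(.5843,.3233,.036,2.5734-np.pi/2)"
```

```text
t28.0 pos [0.5836 0.3221 0.0545] yaw 1.002 d [ 0.0007  0.0012 -0.0185] turn [ 0.002 -0.002  0.001] or [-3.000e-03 -3.000e-03 -3.141e+00] j7 0.73 w 0.0871 F [-0.3 -0.2  0.5]
```

Call:
{"fn": "apply_moves", "kwargs": {
  "deltas": [
    {"translation":[0,0.001,-0.013],"turn":[0,0,0.004],"hand":0.087}
  ]
}}

```text
time: 28.1
ee_pos: [0.5855, 0.3231, 0.0447]
eef_rot: [0.279, 0.96, 0.0, 0.001]
ft_force: [0.5, -0.6, 1.1]
width: 0.087
```

```bash
python3 -c "
from h import *
camera('side');camera('side');to(.5843,.3233,.036,2.5734-np.pi/2)"
```

```text
t28.2 pos [0.5835 0.3227 0.0415] yaw 1.005 d [ 0.0008  0.0006 -0.0055] turn [ 0.002 -0.002 -0.003] or [3.000e-03 3.000e-03 3.139e+00] j7 0.74 w 0.0869 F [-1.2 -0.4  0.3]
```

Call:
{"fn": "apply_moves", "kwargs": {
  "deltas": [
    {"translation":[0.001,0.001,-0.006],"turn":[0.002,-0.002,-0.003],"hand":0.075}
  ],
  "newtons": 25
}}

```text
time: 28.3
ee_pos: [0.5855, 0.3238, 0.0368]
eef_rot: [0.281, 0.96, 0.001, 0.001]
ft_force: [-0.4, -1.1, -0.0]
width: 0.0839
```

```bash
python3 -c "
from h import *
print(readout.read_state()['ft_force'].round(1));camera('side');camera('side');to(.5843,.3233,.036,2.5734-np.pi/2)"
```

```text
[-0.4 -1.1 -0. ]
t28.4 pos [0.5846 0.3236 0.0354] yaw 1.002 d [-0.0003 -0.0003  0.0006] turn [ 0.    -0.     0.001] or [-0.    -0.    -3.141] j7 0.74 w 0.079 F [-0.4 -0.2 -1. ]
```

Call:
{"fn": "apply_moves", "kwargs": {
  "deltas": [
    {"translation":[0,0,0],"turn":[0,0,0],"hand":0.05}
  ]
}}

```text
time: 28.5
ee_pos: [0.5848, 0.3235, 0.0357]
eef_rot: [0.281, 0.96, -0.0, 0.0]
ft_force: [0.0, 0.6, -0.2]
width: 0.0734
```

```bash
python3 -c "
from h import *
for i in range(5): camera('side')
to(.5843,.3233,.036,2.5734-np.pi/2)"
```

```text
t28.8 pos [0.5848 0.3236 0.0357] yaw 1.002 d [-0.0005 -0.0003  0.0003] turn [0.    0.    0.001] or [ 0.    -0.    -3.141] j7 0.74 w 0.0614 F [-0.5 -0.3  1.2]
```

Call:
{"fn": "apply_moves", "kwargs": {
  "deltas": [
    {"translation":[0,0,0.02],"turn":[0,0,0],"hand":0.05},
    {"translation":[0,0,0.035],"turn":[0,0,0],"hand":0.05},
    {"translation":[0,0,0.04],"turn":[0,0,0],"hand":0.05},
    {"translation":[0,-0.01,0.04],"turn":[0,0,0],"hand":0.05},
    {"translation":[0,-0.03,0.01],"turn":[0,0,-0.1],"hand":0.05}
  ]
}}

```text
time: 29.25
ee_pos: [0.5808, 0.2862, 0.1819]
eef_rot: [0.326, 0.946, -0.002, -0.003]
ft_force: [1.2, 0.1, -1.5]
width: 0.0614
```

```bash
python3 -c "
from h import *
to(.5733,-.2997,.15,-.0152-np.pi/2)"
```

```text
t29.2 pos [0.5808 0.2862 0.1819] yaw 0.908 d [-0.0075 -0.5859 -0.0319] turn [-0.008 -0.005 -2.493] or [ 0.004 -0.006  0.648] j7 0.64 w 0.0614 F [ 1.2  0.1 -1.5]
```

Call:
{"fn": "apply_moves", "kwargs": {
  "deltas": [
    {"translation":[0,-0.034,0],"turn":[0,0,-0.142],"hand":0.05},
    {"translation":[0,-0.034,0],"turn":[0,0,-0.142],"hand":0.05},
    {"translation":[0,-0.034,0],"turn":[0,0,-0.142],"hand":0.05},
    {"translation":[0,-0.034,0],"turn":[0,0,-0.142],"hand":0.05},
    {"translation":[0,-0.034,0],"turn":[0,0,-0.142],"hand":0.05}
  ]
}}

```text
time: 29.75
ee_pos: [0.5806, 0.1121, 0.1852]
eef_rot: [0.643, 0.766, 0.002, -0.002]
ft_force: [0.3, -0.7, -0.9]
width: 0.0613
```

Call:
{"fn": "apply_moves", "kwargs": {
  "deltas": [
    {"translation":[0,-0.034,0],"turn":[0,0,-0.142],"hand":0.05},
    {"translation":[0,-0.034,0],"turn":[0,0,-0.142],"hand":0.05},
    {"translation":[0,-0.034,0],"turn":[0,0,-0.142],"hand":0.05},
    {"translation":[0,-0.034,0],"turn":[0,0,-0.142],"hand":0.05},
    {"translation":[0,-0.034,0],"turn":[0,0,-0.142],"hand":0.05}
  ]
}}

```text
time: 30.25
ee_pos: [0.579, -0.0641, 0.1858]
eef_rot: [0.877, 0.481, 0.004, -0.002]
ft_force: [1.2, -0.0, -1.8]
width: 0.0618
```

```bash
python3 -c "
from h import *
to(.5733,-.2997,.15,-.0152-np.pi/2)"
```

```text
t30.2 pos [ 0.579  -0.0641  0.1858] yaw -0.566 d [-0.0057 -0.2356 -0.0358] turn [-0.005  0.008 -1.02 ] or [-0.01  -0.006  2.122] j7 -0.14 w 0.0618 F [ 1.2 -0.  -1.8]
```

Call:
{"fn": "apply_moves", "kwargs": {
  "deltas": [
    {"translation":[0,-0.033,0],"turn":[0,0,-0.142],"hand":0.05},
    {"translation":[0,-0.033,0],"turn":[0,0,-0.142],"hand":0.05},
    {"translation":[0,-0.033,0],"turn":[0,0,-0.142],"hand":0.05},
    {"translation":[0,-0.033,0],"turn":[0,0,-0.142],"hand":0.05},
    {"translation":[0,-0.033,0],"turn":[0,0,-0.142],"hand":0.05}
  ]
}}

```text
time: 30.75
ee_pos: [0.5782, -0.2348, 0.1858]
eef_rot: [0.991, 0.132, 0.005, -0.002]
ft_force: [1.1, 0.2, -1.1]
width: 0.0616
```

Call:
{"fn": "apply_moves", "kwargs": {
  "deltas": [
    {"translation":[-0.002,-0.033,-0.01],"turn":[-0.005,0.008,-0.142],"hand":0.05},
    {"translation":[-0.002,-0.025,-0.01],"turn":[0,0,-0.13],"hand":0.05}
  ]
}}

```text
time: 30.95
ee_pos: [0.5742, -0.2962, 0.1664]
eef_rot: [1.0, -0.009, 0.002, 0.001]
ft_force: [0.8, -0.1, -1.2]
width: 0.0614
```

```bash
python3 -c "
from h import *
camera('side');camera('side');to(.5733,-.2997,.1,-.0152-np.pi/2)"
```

```text
t31.1 pos [ 0.5721 -0.2983  0.1655] yaw -1.593 d [ 0.0012 -0.0014 -0.0655] turn [0.004 0.001 0.007] or [ 2.000e-03 -6.000e-03 -3.135e+00] j7 -0.68 w 0.0615 F [-0.7  0.  -0.9]
```

Call:
{"fn": "apply_moves", "kwargs": {
  "deltas": [
    {"translation":[0,0,-0.035],"turn":[0.004,0.001,0.007],"hand":0.05},
    {"translation":[0,0,-0.026],"turn":[0,0,0],"hand":0.05}
  ]
}}

```text
time: 31.25
ee_pos: [0.5734, -0.2997, 0.1061]
eef_rot: [1.0, -0.007, 0.002, 0.001]
ft_force: [-0.2, 0.7, -1.5]
width: 0.0616
```

```bash
python3 -c "
from h import *
camera('side');camera('side');to(.5733,-.2997,.0757,-.0152-np.pi/2)"
```

```text
t31.4 pos [ 0.5728 -0.2984  0.1047] yaw -1.584 d [ 0.0005 -0.0013 -0.029 ] turn [ 0.     0.002 -0.002] or [-3.000e-03  0.000e+00  3.139e+00] j7 -0.64 w 0.0617 F [ 0.5  0.4 -1.6]
```

Call:
{"fn": "apply_moves", "kwargs": {
  "deltas": [
    {"translation":[0.0005,-0.0015,-0.015],"turn":[0,0.002,-0.002],"hand":0.05}
  ]
}}

```text
time: 31.45
ee_pos: [0.5746, -0.3002, 0.0919]
eef_rot: [1.0, -0.007, 0.001, 0.001]
ft_force: [-0.5, -0.5, -0.4]
width: 0.0613
```

```bash
python3 -c "
from h import *
camera('side');camera('side');to(.5733,-.2997,.0757,-.0152-np.pi/2)"
```

```text
t31.6 pos [ 0.5732 -0.2989  0.0886] yaw -1.585 d [ 0.0001 -0.0008 -0.0129] turn [-0.001 -0.002 -0.001] or [ 3.00e-03 -2.00e-03  3.14e+00] j7 -0.63 w 0.0615 F [ 0.2 -0.5 -1.1]
```

Call:
{"fn": "apply_moves", "kwargs": {
  "deltas": [
    {"translation":[0,0,-0.006],"turn":[0,0,0],"hand":0.05}
  ]
}}

```text
time: 31.65
ee_pos: [0.5739, -0.2992, 0.0837]
eef_rot: [1.0, -0.007, -0.0, -0.0]
ft_force: [0.1, 0.2, -0.8]
width: 0.0617
```

```bash
python3 -c "
from h import *
print(readout.read_state()['ft_force'].round(1));camera('side');camera('side');to(.5733,-.2997,.0757,-.0152-np.pi/2)"
```

```text
[ 0.1  0.2 -0.8]
t31.8 pos [ 0.5734 -0.2985  0.0824] yaw -1.584 d [-0.0001 -0.0012 -0.0067] turn [-0.001 -0.002 -0.002] or [ 3.00e-03 -2.00e-03  3.14e+00] j7 -0.63 w 0.0611 F [-1.   0.2 -1.8]
```

Already below rim-top height with no contact force; continuing.

Call:
{"fn": "apply_moves", "kwargs": {
  "deltas": [
    {"translation":[0,-0.0005,-0.003],"turn":[0,0,0],"hand":0.05}
  ]
}}

```text
time: 31.85
ee_pos: [0.5737, -0.2991, 0.08]
eef_rot: [1.0, -0.006, -0.0, -0.001]
ft_force: [1.2, -0.2, -0.5]
width: 0.0615
```

```bash
python3 -c "
from h import *
print(readout.read_state()['ft_force'].round(1));camera('side');camera('side');to(.5733,-.2997,.0757,-.0152-np.pi/2)"
```

```text
[ 1.2 -0.2 -0.5]
t31.9 pos [ 0.5734 -0.299   0.0794] yaw -1.584 d [-0.0001 -0.0007 -0.0037] turn [-0.002 -0.002 -0.002] or [ 3.00e-03 -2.00e-03  3.14e+00] j7 -0.62 w 0.0615 F [-0.6 -0.4 -2.2]
```

Call:
{"fn": "apply_moves", "kwargs": {
  "deltas": [
    {"translation":[0,0,-0.003],"turn":[0,0,0],"hand":0.05}
  ]
}}

```text
time: 32.05
ee_pos: [0.5736, -0.2992, 0.0768]
eef_rot: [1.0, -0.007, -0.0, -0.001]
ft_force: [0.8, -0.9, -1.4]
width: 0.0616
```

```bash
python3 -c "
from h import *
print(readout.read_state()['ft_force'].round(1));camera('side');camera('side');to(.5733,-.2997,.0757,-.0152-np.pi/2)"
```

```text
[ 0.8 -0.9 -1.4]
t32.1 pos [ 0.5733 -0.2989  0.0761] yaw -1.584 d [-0.     -0.0008 -0.0004] turn [-0.002 -0.002 -0.002] or [ 3.00e-03 -3.00e-03  3.14e+00] j7 -0.62 w 0.0616 F [ 0.1 -0.3 -1.4]
```

Call:
{"fn": "apply_moves", "kwargs": {
  "deltas": [
    {"translation":[0,0,0],"turn":[0,0,0],"hand":0.08},
    {"translation":[0,0,0],"turn":[0,0,0],"hand":0.08},
    {"translation":[0,0,0.03],"turn":[0,0,0],"hand":0.087},
    {"translation":[0,0,0.045],"turn":[0,0,0],"hand":0.087},
    {"translation":[0,0.02,0.04],"turn":[0,0,0.1],"hand":0.087}
  ]
}}

```text
time: 32.65
ee_pos: [0.57, -0.2794, 0.1897]
eef_rot: [0.999, 0.042, -0.005, -0.001]
ft_force: [0.6, -0.4, 0.7]
width: 0.0859
```

Call:
{"fn": "apply_moves", "kwargs": {
  "deltas": [
    {"translation":[-0.01,0.03,0.04],"turn":[0,0,0.12],"hand":0.087},
    {"translation":[-0.01,0.035,0.03],"turn":[0,0,0.12],"hand":0.087},
    {"translation":[-0.01,0.035,0],"turn":[0,0,0.12],"hand":0.087},
    {"translation":[-0.01,0.035,0],"turn":[0,0,0.12],"hand":0.087},
    {"translation":[-0.01,0.035,0],"turn":[0,0,0.12],"hand":0.087}
  ]
}}

```text
time: 33.15
ee_pos: [0.5199, -0.1112, 0.2671]
eef_rot: [0.939, 0.343, -0.001, 0.004]
ft_force: [-0.1, 0.4, 1.6]
width: 0.0871
```

Call:
{"fn": "apply_moves", "kwargs": {
  "deltas": [
    {"translation":[-0.01,0.037,0],"turn":[0,0,0.12],"hand":0.087},
    {"translation":[-0.01,0.037,0],"turn":[0,0,0.12],"hand":0.087},
    {"translation":[-0.01,0.037,0],"turn":[0,0,0.12],"hand":0.087},
    {"translation":[-0.01,0.037,0],"turn":[0,0,0.12],"hand":0.087},
    {"translation":[-0.01,0.037,0],"turn":[0,0,0.12],"hand":0.087}
  ]
}}

```text
time: 33.65
ee_pos: [0.4678, 0.0787, 0.2671]
eef_rot: [0.79, 0.614, 0.003, 0.001]
ft_force: [0.6, 0.5, -0.3]
width: 0.0868
```

```bash
python3 -c "
from h import *
camera('side');to(.3865,.3292,.15,-1.2562+np.pi/2);snap('w15')"
```

```text
t33.7 pos [0.4659 0.0851 0.2669] yaw -0.235 d [-0.0794  0.2441 -0.1169] turn [-0.003  0.005  0.549] or [ 0.007  0.004 -2.592] j7 -0.64 w 0.0868 F [-0.5  5.6  0.2]
```

Call:
{"fn": "apply_moves", "kwargs": {
  "deltas": [
    {"translation":[-0.012,0.033,0],"turn":[0,0,0.09],"hand":0.087},
    {"translation":[-0.012,0.033,0],"turn":[0,0,0.09],"hand":0.087},
    {"translation":[-0.012,0.033,-0.02],"turn":[0,0,0.09],"hand":0.087},
    {"translation":[-0.012,0.033,-0.02],"turn":[0,0,0.09],"hand":0.087},
    {"translation":[-0.012,0.033,-0.02],"turn":[0,0,0.09],"hand":0.087}
  ]
}}

```text
time: 34.25
ee_pos: [0.4093, 0.2461, 0.2082]
eef_rot: [0.631, 0.776, 0.007, -0.001]
ft_force: [-0.5, 1.2, 0.5]
width: 0.0869
```

```bash
python3 -c "
from h import *
camera('side');to(.3865,.3292,.15,-1.2562+np.pi/2);im,c,s=snap('w16')
p,q,o=fit_tray(im,c,.3865,.3292,-1.256,.008);print(p.round(4),round(q,3))"
```

```text
t34.3 pos [0.4053 0.251  0.2052] yaw 0.217 d [-0.0188  0.0782 -0.0552] turn [-0.011  0.004  0.097] or [ 0.006  0.016 -3.044] j7 -0.44 w 0.0871 F [-5.8  5.2 -3.4]
[ 0.3864  0.3291 -1.2626] 0.983
```

Call:
{"fn": "apply_moves", "kwargs": {
  "deltas": [
    {"translation":[-0.006,0.026,-0.02],"turn":[-0.005,0.002,0.03],"hand":0.087},
    {"translation":[-0.006,0.026,-0.03],"turn":[-0.006,0.002,0.03],"hand":0.087},
    {"translation":[-0.006,0.02,-0.03],"turn":[0,0,0.03],"hand":0.087}
  ]
}}

```text
time: 34.65
ee_pos: [0.393, 0.3203, 0.1285]
eef_rot: [0.596, 0.803, 0.004, 0.0]
ft_force: [0.4, 0.7, 1.4]
width: 0.0872
```

```bash
python3 -c "
from h import *
camera('side');camera('side');to(.3864,.3291,.08,-1.258+np.pi/2)"
```

```text
t34.8 pos [0.3904 0.3197 0.1258] yaw 0.296 d [-0.004   0.0094 -0.0458] turn [0.001 0.002 0.017] or [ 2.000e-03 -1.000e-03 -3.124e+00] j7 -0.28 w 0.0871 F [0.1 0.8 0.1]
```

Call:
{"fn": "apply_moves", "kwargs": {
  "deltas": [
    {"translation":[-0.004,0.01,-0.03],"turn":[0,0,0.017],"hand":0.087},
    {"translation":[0,0,-0.03],"turn":[0,0,0],"hand":0.087}
  ]
}}

```text
time: 34.95
ee_pos: [0.3901, 0.3301, 0.0686]
eef_rot: [0.59, 0.807, 0.003, 0.001]
ft_force: [-0.2, 0.8, -0.5]
width: 0.0871
```

```bash
python3 -c "
from h import *
camera('side');camera('side');to(.3864,.3291,.025,-1.258+np.pi/2)"
```

```text
t35.0 pos [0.3895 0.3269 0.067 ] yaw 0.305 d [-0.0031  0.0022 -0.042 ] turn [0.002 0.004 0.007] or [ 6.000e-03 -2.000e-03 -3.134e+00] j7 -0.19 w 0.087 F [-0.4 -0.2  1. ]
```

Call:
{"fn": "apply_moves", "kwargs": {
  "deltas": [
    {"translation":[-0.003,0.002,-0.025],"turn":[0.002,0.004,0.007],"hand":0.087}
  ]
}}

```text
time: 35.15
ee_pos: [0.3894, 0.3293, 0.0453]
eef_rot: [0.59, 0.808, 0.003, 0.0]
ft_force: [-0.2, 1.2, 0.3]
width: 0.0871
```

```bash
python3 -c "
from h import *
camera('side');camera('side');to(.3864,.3291,.026,-1.258+np.pi/2)"
```

```text
t35.2 pos [0.3865 0.3275 0.042 ] yaw 0.311 d [-0.0001  0.0016 -0.016 ] turn [ 0.001 -0.001  0.002] or [-2.000e-03 -2.000e-03 -3.139e+00] j7 -0.16 w 0.0873 F [-0.2 -0.1  0.5]
```

Call:
{"fn": "apply_moves", "kwargs": {
  "deltas": [
    {"translation":[-0.001,0.001,-0.013],"turn":[0,0,0],"hand":0.08}
  ]
}}

```text
time: 35.35
ee_pos: [0.3873, 0.3291, 0.0314]
eef_rot: [0.59, 0.807, 0.001, -0.0]
ft_force: [0.8, -0.7, -0.8]
width: 0.0842
```

```bash
python3 -c "
from h import *
camera('side');camera('side');to(.3864,.3291,.026,-1.258+np.pi/2)"
```

```text
t35.5 pos [0.3856 0.3283 0.0292] yaw 0.31 d [ 0.0008  0.0008 -0.0032] turn [ 0.001 -0.001  0.003] or [-2.000e-03 -2.000e-03 -3.139e+00] j7 -0.14 w 0.0813 F [-0.8  0.4  0.4]
```

Call:
{"fn": "apply_moves", "kwargs": {
  "deltas": [
    {"translation":[0,0,0],"turn":[0,0,0],"hand":0.05}
  ]
}}

```text
time: 35.55
ee_pos: [0.3859, 0.3284, 0.03]
eef_rot: [0.59, 0.808, -0.001, -0.0]
ft_force: [0.3, 0.7, 0.0]
width: 0.0775
```

```bash
python3 -c "
from h import *
for i in range(6): camera('side')
to(.3864,.3291,.026,-1.258+np.pi/2)"
```

```text
t35.9 pos [0.3857 0.3286 0.0297] yaw 0.31 d [ 0.0007  0.0005 -0.0037] turn [ 0.001 -0.001  0.003] or [-2.000e-03 -1.000e-03 -3.139e+00] j7 -0.14 w 0.0618 F [-0.1  0.6  5. ]
```

Call:
{"fn": "apply_moves", "kwargs": {
  "deltas": [
    {"translation":[0,0,0.02],"turn":[0,0,0],"hand":0.05},
    {"translation":[0,0,0.04],"turn":[0,0,0],"hand":0.05},
    {"translation":[0,0,0.045],"turn":[0,0,0],"hand":0.05},
    {"translation":[0.005,-0.015,0.04],"turn":[0,0,0.04],"hand":0.05},
    {"translation":[0.01,-0.033,0.01],"turn":[0,0,0.07],"hand":0.05}
  ]
}}

```text
time: 36.35
ee_pos: [0.3984, 0.2804, 0.1879]
eef_rot: [0.541, 0.841, -0.004, 0.002]
ft_force: [0.2, -0.5, -1.0]
width: 0.0619
```

Call:
{"fn": "apply_moves", "kwargs": {
  "deltas": [
    {"translation":[0.0105,-0.035,0],"turn":[0,0,0.07],"hand":0.05},
    {"translation":[0.0105,-0.035,0],"turn":[0,0,0.07],"hand":0.05},
    {"translation":[0.0105,-0.035,0],"turn":[0,0,0.07],"hand":0.05},
    {"translation":[0.0105,-0.035,0],"turn":[0,0,0.07],"hand":0.05},
    {"translation":[0.0105,-0.035,0],"turn":[0,0,0.07],"hand":0.05}
  ]
}}

```text
time: 36.85
ee_pos: [0.4527, 0.1, 0.1901]
eef_rot: [0.379, 0.926, 0.0, 0.001]
ft_force: [0.4, 0.2, -0.5]
width: 0.0618
```

Call:
{"fn": "apply_moves", "kwargs": {
  "deltas": [
    {"translation":[0.0105,-0.035,0],"turn":[0,0,0.07],"hand":0.05},
    {"translation":[0.0105,-0.035,0],"turn":[0,0,0.07],"hand":0.05},
    {"translation":[0.0105,-0.035,0],"turn":[0,0,0.07],"hand":0.05},
    {"translation":[0.0105,-0.035,0],"turn":[0,0,0.07],"hand":0.05},
    {"translation":[0.0105,-0.035,0],"turn":[0,0,0.07],"hand":0.05}
  ]
}}

```text
time: 37.35
ee_pos: [0.5022, -0.0682, 0.1906]
eef_rot: [0.217, 0.976, 0.004, -0.001]
ft_force: [-0.0, 0.2, -0.5]
width: 0.0617
```

```bash
python3 -c "
from h import *
to(.5733,-.2989,.15,-.0152+np.pi/2);print(readout.read_state()['joint_positions'].round(2))"
```

```text
t37.4 pos [ 0.5022 -0.0682  0.1906] yaw 1.134 d [ 0.0711 -0.2307 -0.0406] turn [-0.008 -0.001  0.422] or [-2.00e-03  1.10e-02 -2.72e+00] j7 1.4 w 0.0617 F [-0.   0.2 -0.5]
[-1.07  0.21  1.27  1.88 -0.22  1.21  1.4 ]
```

Call:
{"fn": "apply_moves", "kwargs": {
  "deltas": [
    {"translation":[0.0105,-0.034,0],"turn":[0,0,0.06],"hand":0.05},
    {"translation":[0.0105,-0.034,0],"turn":[0,0,0.06],"hand":0.05},
    {"translation":[0.0105,-0.034,0],"turn":[0,0,0.06],"hand":0.05}
  ]
}}

```text
time: 37.65
ee_pos: [0.5343, -0.1738, 0.189]
eef_rot: [0.123, 0.992, 0.004, -0.002]
ft_force: [0.6, 0.5, -0.4]
width: 0.0617
```

```bash
python3 -c "
from h import *
to(.5733,-.2989,.15,-.0152+np.pi/2);print(readout.read_state()['joint_positions'].round(2))"
```

```text
t37.6 pos [ 0.5343 -0.1738  0.189 ] yaw 1.323 d [ 0.039  -0.1251 -0.039 ] turn [-0.008 -0.005  0.232] or [-0.007  0.011 -2.909] j7 1.87 w 0.0617 F [ 0.6  0.5 -0.4]
[-0.65  0.38  1.11  1.73 -0.37  1.26  1.87]
```

Call:
{"fn": "apply_moves", "kwargs": {
  "deltas": [
    {"translation":[0.0098,-0.031,0],"turn":[-0.004,0,0.058],"hand":0.05},
    {"translation":[0.0098,-0.031,0],"turn":[-0.004,-0.003,0.058],"hand":0.05},
    {"translation":[0.0098,-0.031,0],"turn":[0,0,0.058],"hand":0.05}
  ]
}}

```text
time: 37.95
ee_pos: [0.564, -0.2714, 0.1876]
eef_rot: [0.033, 0.999, -0.0, -0.002]
ft_force: [0.4, 0.2, 0.1]
width: 0.0623
```

```bash
python3 -c "
from h import *
camera('side');camera('side');to(.5733,-.2989,.15,-.0152+np.pi/2);print(readout.read_state()['joint_positions'].round(2))"
```

```text
t38.0 pos [ 0.5625 -0.2757  0.1879] yaw 1.497 d [ 0.0108 -0.0232 -0.0379] turn [ 0.003 -0.004  0.058] or [-0.006 -0.005 -3.083] j7 2.21 w 0.0614 F [-0.4  0.1 -1.6]
[-0.34  0.53  0.99  1.56 -0.45  1.3   2.21]
```

Call:
{"fn": "apply_moves", "kwargs": {
  "deltas": [
    {"translation":[0.006,-0.012,-0.015],"turn":[0.003,-0.004,0.03],"hand":0.05},
    {"translation":[0.006,-0.012,-0.025],"turn":[0,0,0.028],"hand":0.05},
    {"translation":[0,0,-0.03],"turn":[0,0,0],"hand":0.05}
  ]
}}

```text
time: 38.35
ee_pos: [0.5765, -0.3019, 0.1194]
eef_rot: [0.007, 1.0, -0.001, 0.003]
ft_force: [0.2, 0.6, -1.8]
width: 0.0617
```

```bash
python3 -c "
from h import *
camera('side');camera('side');to(.5733,-.2989,.105,-.0152+np.pi/2);print(readout.read_state()['joint_positions'].round(2))
im,c,s=snap('w17')"
```

```text
t38.5 pos [ 0.5742 -0.2989  0.1158] yaw 1.556 d [-0.0009  0.     -0.0108] turn [-0.002 -0.002 -0.   ] or [ 3.000e-03 -3.000e-03  3.141e+00] j7 2.34 w 0.0618 F [-0.5  0.9 -0.7]
[-0.23  0.63  0.91  1.57 -0.52  1.2   2.34]
```

Call:
{"fn": "apply_moves", "kwargs": {
  "deltas": [
    {"translation":[-0.0005,0,-0.01],"turn":[-0.002,-0.002,0],"hand":0.05}
  ]
}}

```text
time: 38.6
ee_pos: [0.5757, -0.2998, 0.1105]
eef_rot: [0.007, 1.0, -0.001, 0.003]
ft_force: [0.1, 0.5, -0.3]
width: 0.0618
```

```bash
python3 -c "
from h import *
camera('side');camera('side');to(.5733,-.2989,.0897,-.0152+np.pi/2)"
```

```text
t38.7 pos [ 0.5746 -0.2985  0.1081] yaw 1.557 d [-0.0013 -0.0004 -0.0184] turn [ 0.001  0.003 -0.001] or [-4.00e-03  2.00e-03  3.14e+00] j7 2.34 w 0.0617 F [ 0.4 -0.4 -1.8]
```

Call:
{"fn": "apply_moves", "kwargs": {
  "deltas": [
    {"translation":[0,0,-0.007],"turn":[0,0,0],"hand":0.05}
  ]
}}

```text
time: 38.8
ee_pos: [0.5754, -0.2986, 0.1024]
eef_rot: [0.007, 1.0, -0.001, 0.002]
ft_force: [0.1, 0.4, -0.9]
width: 0.0618
```

```bash
python3 -c "
from h import *
print(readout.read_state()['ft_force'].round(1));camera('side');camera('side');to(.5733,-.2989,.0897,-.0152+np.pi/2)"
```

```text
[ 0.1  0.4 -0.9]
t38.9 pos [ 0.5746 -0.298   0.1008] yaw 1.557 d [-0.0013 -0.0009 -0.0111] turn [ 0.     0.002 -0.002] or [-4.00e-03  1.00e-03  3.14e+00] j7 2.34 w 0.0617 F [-0.1  0.8 -1.6]
```

Call:
{"fn": "apply_moves", "kwargs": {
  "deltas": [
    {"translation":[-0.0015,-0.001,-0.004],"turn":[0,0.002,-0.002],"hand":0.05}
  ]
}}

```text
time: 39.0
ee_pos: [0.5736, -0.2989, 0.0974]
eef_rot: [0.007, 1.0, -0.0, 0.001]
ft_force: [-0.3, 1.0, -0.1]
width: 0.0615
```

```bash
python3 -c "
from h import *
print(readout.read_state()['ft_force'].round(1));camera('side');camera('side');to(.5733,-.2989,.0897,-.0152+np.pi/2)"
```

```text
[-0.3  1.  -0.1]
t39.1 pos [ 0.573  -0.299   0.0965] yaw 1.555 d [ 0.0003  0.0001 -0.0068] turn [0. 0. 0.] or [ 0.000e+00 -1.000e-03 -3.141e+00] j7 2.35 w 0.062 F [ 0.6 -0.2 -0.5]
```

Call:
{"fn": "apply_moves", "kwargs": {
  "deltas": [
    {"translation":[0,0,-0.003],"turn":[0,0,0],"hand":0.05}
  ]
}}

```text
time: 39.2
ee_pos: [0.5732, -0.2992, 0.0939]
eef_rot: [0.008, 1.0, -0.0, 0.0]
ft_force: [0.8, 0.3, -0.1]
width: 0.0617
```

```bash
python3 -c "
from h import *
print(readout.read_state()['ft_force'].round(1));camera('side');camera('side');to(.5733,-.2989,.0897,-.0152+np.pi/2)"
```

```text
[ 0.8  0.3 -0.1]
t39.3 pos [ 0.5731 -0.2989  0.0933] yaw 1.555 d [ 0.0002  0.     -0.0036] turn [0. 0. 0.] or [ 0.000e+00 -1.000e-03 -3.141e+00] j7 2.35 w 0.0619 F [-0.2  0.7 -0.7]
```

Call:
{"fn": "apply_moves", "kwargs": {
  "deltas": [
    {"translation":[0,0,-0.003],"turn":[0,0,0],"hand":0.05}
  ]
}}

```text
time: 39.4
ee_pos: [0.5733, -0.2992, 0.0906]
eef_rot: [0.008, 1.0, -0.0, 0.0]
ft_force: [1.1, -0.0, -0.8]
width: 0.0616
```

```bash
python3 -c "
from h import *
print(readout.read_state()['ft_force'].round(1));camera('side');camera('side');to(.5733,-.2989,.0897,-.0152+np.pi/2)"
```

```text
[ 1.1 -0.  -0.8]
t39.5 pos [ 0.5733 -0.299   0.0902] yaw 1.555 d [ 0.      0.0001 -0.0005] turn [0.001 0.001 0.   ] or [ 1.000e-03 -1.000e-03 -3.141e+00] j7 2.35 w 0.0618 F [ 1.  -0.2 -0.2]
```

Call:
{"fn": "apply_moves", "kwargs": {
  "deltas": [
    {"translation":[0,0,0],"turn":[0,0,0],"hand":0.08},
    {"translation":[0,0,0],"turn":[0,0,0],"hand":0.08},
    {"translation":[0,0,0.03],"turn":[0,0,0],"hand":0.087},
    {"translation":[0,0,0.045],"turn":[0,0,0],"hand":0.087},
    {"translation":[0,0,0.045],"turn":[0,0,0],"hand":0.087}
  ]
}}

```text
time: 40.0
ee_pos: [0.5693, -0.2967, 0.2069]
eef_rot: [0.008, 1.0, 0.002, -0.006]
ft_force: [0.9, 0.8, 0.3]
width: 0.086
```

Call:
{"fn": "apply_moves", "kwargs": {
  "deltas": [
    {"translation":[0.02,0.03,0.03],"turn":[0,0,0],"hand":0.087},
    {"translation":[0.03,0.03,0.03],"turn":[0,0,0],"hand":0.087},
    {"translation":[0.03,0.03,0.03],"turn":[0,0,0],"hand":0.087},
    {"translation":[0.03,0.03,0],"turn":[0,0,0],"hand":0.087},
    {"translation":[0.03,0.03,0],"turn":[0,0,0],"hand":0.087}
  ]
}}

```text
time: 40.5
ee_pos: [0.7069, -0.1518, 0.3095]
eef_rot: [0.015, 1.0, -0.0, -0.001]
ft_force: [0.2, -0.0, 0.2]
width: 0.0872
```

Run:
```python
from h import *
camera('side');to(.72,-.15,.3,1.555);im,c,s=snap('w18')
for z in(.060,.064,.068,.072,.076):
    p,q,o=fit_tray(im,c,.573,-.3,-.015,z);print(z,p.round(4),round(q,3))
for n in('red','yel','grn'): print(n,blob(im,c,n,.06))
sd=camera('side')[:,:,::-1]
A=cv2.resize(sd[140:320,300:520],(440,360),interpolation=2)
B=cv2.resize(im[60:260],(800,250))
A2=cv2.resize(camera('scene')[:,:,::-1][140:300,220:380],(360,360),interpolation=2)
cv2.imwrite('pics/fin.png',np.vstack([np.hstack([A,A2]),cv2.resize(im[:240],(640,240)).repeat(1,0) if 0 else cv2.resize(im[10:235],(800,240))]))
```

```text
t40.5 pos [ 0.7116 -0.1435  0.3082] yaw 1.55 d [ 0.0084 -0.0065 -0.0082] turn [-0.002 -0.     0.005] or [-1.000e-03  4.000e-03 -3.137e+00] j7 1.97 w 0.0872 F [ 3.9  5.8 -0.2]
0.06 [ 0.572  -0.3032 -0.0192] 0.645
0.064 [ 0.5731 -0.3014 -0.011 ] 0.654
0.068 [ 5.733e-01 -2.974e-01 -4.000e-04] 0.661
0.072 [ 0.5741 -0.2966 -0.0097] 0.687
0.076 [ 0.5753 -0.2945 -0.    ] 0.702
red (array([ 0.6478, -0.0295,  0.06  ]), array([ 0.6482, -0.0297,  0.06  ]), array([395, 111,  29,  30, 684], dtype=int32))
yel (array([ 0.6508, -0.133 ,  0.06  ]), array([ 0.6505, -0.1332,  0.06  ]), array([321, 119,  18,  18, 263], dtype=int32))
grn (array([ 0.6492, -0.0832,  0.06  ]), array([ 0.6491, -0.0833,  0.06  ]), array([357, 114,  24,  25, 467], dtype=int32))
```

View pics/fin.png

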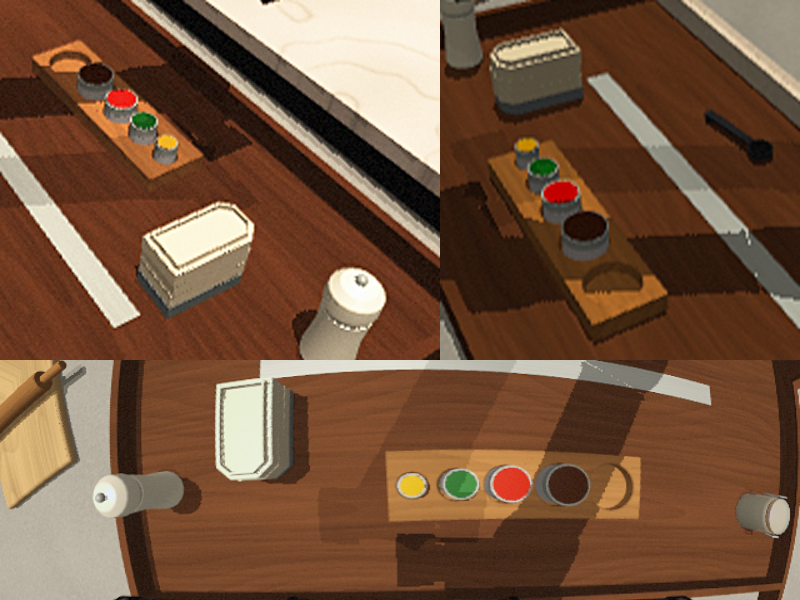

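The last picture shows four tins standing equally proud in their own wells, the three cream trays flush on the grey base, and the grinder, jar and spoon unmoved. I'll check the lid heights numerically, then hand in.

Run:
```python
from h import *
S,D=cal('scene'),cal('side');a,b=camera('scene')[:,:,::-1],camera('side')[:,:,::-1]
W=load('w18')
for n in COL:
    ce=[]
    for im in(a,b,W[0]):
        m=cv2.inRange(cv2.cvtColor(np.ascontiguousarray(im),cv2.COLOR_BGR2HSV),*COL[n]);
        if im is not W[0]: m[:130]=0;m[300:]=0
        else: m[232:]=0
        k,lab,st,c=cv2.connectedComponentsWithStats(m);q=1+st[1:,4].argmax();ce.append(c[q])
    p,e=tri((S,ce[0]),(D,ce[1]),(W[1],ce[2]));print(n,[x.round() for x in ce],p.round(4),round(e,4))
s=readout.read_state();print(s['time'],s['ft_force'].round(1))
# pile top: front-left far corner of top rim etc. in side crop: (250,233)->px, scene
for A,B in(((140,243),(493,55)),((253,236),(497,60)),):
    pass
print('pile top middle',tri((S,(220+(533-440)*160/360,140+52*160/360)),(D,(300+197/2,140+237/2))))
```

```text
red [array([273., 225.]), array([360., 189.]), array([409., 126.])] [ 0.6479 -0.0287  0.0569] 0.0009
yel [array([258., 204.]), array([383., 210.]), array([329., 127.])] [ 0.6501 -0.1328  0.0573] 0.0009
grn [array([265., 214.]), array([372., 200.]), array([368., 126.])] [ 0.6488 -0.0823  0.0567] 0.0008
40.8 [-0.8 -0.6  1. ]
pile top middle (array([ 0.57041407, -0.29711388,  0.08096021]), np.float64(0.002864167645794441))
```

```bash
python3 -c "
from bench import order
print(order.close_job())"
```

```text
the job is handed in; nothing more can be done
None
```

I handed the job in at about 41 s. The four tins present (30, 38, 46 and 54 mm; the 62 mm sesame tin was not in the scene) are each in their own well. All three cream trays are piled on the grey tray with cut ends together.

**Tins:**
- Three views put the yellow, green and red lids about 1–2 mm from the well centres I measured.
- All three lids are level with each other, at z≈0.057. I expected 0.060, and these views read about 3 mm low.
- I checked the brown tin only by eye and by its release height, about 1 mm above its seat.

**Trays:**
- Each tray went down past the rim level with no contact force, and I released it within about 1 mm of its seated height.
- The last pictures show a flush, aligned pile.

**Left alone:** in the last pictures the grinder, jar and spoon look unmoved. I did not measure them again.

**Problems and checks that disagreed:**
- **Fingertip contact:** I first took the drawer floor as z=0, but it stands about 8 mm higher. One fingertip pressed on it briefly, with about 107 N at the wrist (the limit is 120 N).
- **Yellow tin:** it brushed its well's rim with about 24 N before going in.
- **Pile height:** the final outline fit of the pile was poor (overlap about 0.66–0.70), because the stacked sides merge in the picture. A rough reading of the pile top gave 0.081 against an expected 0.096. I trusted the release heights and pictures over both.

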